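# Load culture trays into a cell imager with a plate lifter

### The job

Load the cell imager: pull its front knob fully out first, then use the steel lifter to carry every culture tray from the bench onto the black deck, all flat and side by side, centred under the lamp bar with their ends facing front and rear. Once all are loaded, push the knob fully back in; the lifter must finish lying flat on its rubber mat as you found it. Move the trays only with the lifter, never with the fingers; keep them level, and do not knock the lamp bar or the bottle, jar and tip box standing about.

Things in the scene. Friction and masses are not known exactly. Their poses are not given: they have to be found in the camera images.
- tray1: culture tray (up to three alike; may be absent), white, 100 (x) x 80 (y) x 30 mm, 90 g, six amber wells on top. An 18 mm body on two full-length runners 12 high, 8 wide, outer faces at y = +-40: a tunnel 64 mm wide, 12 high runs under it along x, open both ends. Starts on the bench, one end facing the robot within about 20 deg. Origin: centre of underside (runner bottoms), z up
- tray2: culture tray (up to three alike; may be absent), white, 100 (x) x 80 (y) x 30 mm, 90 g, six amber wells on top. An 18 mm body on two full-length runners 12 high, 8 wide, outer faces at y = +-40: a tunnel 64 mm wide, 12 high runs under it along x, open both ends. Starts on the bench, one end facing the robot within about 20 deg. Origin: centre of underside (runner bottoms), z up
- tray3: culture tray (up to three alike; may be absent), white, 100 (x) x 80 (y) x 30 mm, 90 g, six amber wells on top. An 18 mm body on two full-length runners 12 high, 8 wide, outer faces at y = +-40: a tunnel 64 mm wide, 12 high runs under it along x, open both ends. Starts on the bench, one end facing the robot within about 20 deg. Origin: centre of underside (runner bottoms), z up
- lifter: flat spatula, 180 g: steel blade 3 mm thick from x = -25 to +150 mm, y = +-22, with an upright black grip block 44 (x) x 16 (y) mm, its top 65 mm over the blade's underside; pinch the block across y from above. Origin: under the middle of the grip at the blade's underside; x to the blade tip, z up. A tray rides well with its centre at x = 105 mm
- mat: flat black rubber mat fixed to the bench, the lifter's parking place, 240 (x) x 90 (y) x 2 mm. Origin: centre of its underside; x points away from the robot. At the start the lifter lies on it, tip towards +x, lifter origin about 50 mm from the mat's centre on the -x side
- deck (a point): middle of the top of the imager's black deck, 90 mm above the bench; 150 mm front to rear (x, from the front, facing the robot, to the rear) by 400 mm wide (y), z up. Solid fixed box below. A stop 8 mm high on the rear edge, front face at x = +65 mm. Three trays fit side by side at y = -110, 0, +110 mm, x = 0, their x along the deck's x; glass discs mark the places
- hood: the imager's fixed lamp bar with two posts; origin on the bench below the deck's middle, axes as the deck's. Bar x = -22 to +22 mm, 400 mm wide, underside 130 mm above the deck (lamps 124), top 165 mm; posts 30 x 20 mm stand on the deck at y = +-190, x = 0, so trays enter from the front
- light_knob (a joint): travel of the front pull knob in m: 0 fully in, 0.030 fully out (end stop); out is towards the deck's -x. Slides against about 2.5 N of friction and stays where it is left
- knob_grip (a point): middle of the black knob, a cylinder 34 mm across, 26 mm long on a 12 mm rod, axis level along the deck's x; 45 mm above the bench at the middle of the imager's front, 58 mm out from the front face when fully in; pinch it from above across the deck's y. Axes as the deck's
- medium_bottle: bystander: amber bottle 64 mm across, 150 mm tall, to the right of the trays; origin at its base
- reagent_jar: bystander: white jar 60 mm across, 80 mm tall, to the right of the mat; origin at its base
- tip_box: bystander: grey and clear pipette tip box 85 x 120 x 80 mm, between bottle and jar, farther right; origin at its base
Mind the look-alikes: they are no part of the job. What is shaped like the tray1 but green, pink or yellow is not meant.

How it is judged:
By the outcome, as a careful person would: the job done as asked, in the order asked, and still so for the second after the job is handed in, with the robot touching nothing.
Of tray1, tray2, tray3 only 2 to 3 are there at a start; the rules pass over those that are not, and their reading is None.
At some moment in a run one of tray1, tray2, tray3, lifter may be knocked a few centimetres aside while the robot is not near it.
It also fails if it takes over 210 s, if anything falls off the work surface, if the arm or the gripper's body presses on something with over 40 N, if the wrist force passes 120 N, or if a joint passes its speed limit or range.

### The arm

A 7-joint arm with a two-finger parallel gripper is mounted at the origin on the work surface. World frame = base frame: x ahead of the robot, y to its left, z up, the work surface at z = 0. Lengths are in m, angles in rad, forces in N, time in s.
With the tool pointing down it reaches from about 0.4 to 0.9 m from the base axis. Payload 5.5 kg.
Tool frame: the origin (TCP) lies between the finger pads; the fingertips stand ctrl.finger_overhang ahead of it and the grasp point (between the pads) lies 11 mm behind it (ctrl.finger_overhang is the distance from the TCP to the fingertips, in m); z points along the fingers, x is the direction in which the jaws open and shut, and the axes are right-handed (so a half turn about z gives the same grasp; the last joint's range is limited). The gripper opens to 85 mm and grips with 20 to 120 N. Pads are 22 mm wide; open, the fingers measure 114 mm over their backs; the gripper's body (76 mm by 85 mm) begins 54 mm behind the grasp point. The pads swing forward as they close: fully open they stand 13 mm farther back than shut.
Start: joints at [1.368, 0.501, -0.427, 1.55, 0.221, 1.138, -0.21], TCP at [0.292, -0.581, 0.239] pointing down, gripper open.
Joint ranges: [-2.88, 2.88], [-0.31, 2.03], [-1.54, 1.56], [0.2, 2.42], [-1.41, 4.55], [0.19, 2.02], [-2.57, 2.57]. Speed limits (rad/s): [2.57, 2.57, 3.14, 3.14, 3.14, 3.14, 3.14].

### API

Orientations are given as a 3x3 rotation matrix whose columns are the frame's x, y, z axes.
In Python, from workcell import ctrl gives the robot as it stands.
- The arm moves only by the tool servo_tool, never from a script. Its argument "targets" is a list of rows, each a list of 3 entries, a list of its own where there are three numbers: the closure, from 0 (fully open) to 1 (shut), then the shift along the tool's x, y, z in mm, then the turn, a rotation vector about the tool's x, y, z in rad. A call has 1 to 5 rows; each row shifts and turns the commanded pose from where the row before left it, along the tool's axes as they then stand; what a row does not reach is not made up. A row lasts 1/12 s, in which the tool goes at most 41.7 mm and 7.16 degrees, less where a joint would pass 70% of its speed; a pose out of reach is approached as far as the arm can. A call with a gripper value outside its range is refused whole. The fingers move at their own pace and stop on an object; "force" is the grip in N (left out, the last holds). Time passes only in rows, so rows that do not move let the fingers close. It gives the time, the measured TCP pose, the force and the opening at its end, in the units of the state.
- ctrl.read_state(): the state, without advancing time (a new reading comes with each control period).
- ctrl.capture(name): name is "scene" or "side" or "wrist"; returns a dict with "img" (400x640x3 uint8, red, green, blue), "camera_matrix" (3x3 intrinsics, pixels), "cam_to_world" (4x4, takes a point from camera to world coordinates). Camera axes: x right, y down, z forward; pixel columns grow to the right and rows downward; lengths in m; the calibration is good to about 2 mm. A picture is of the moment at which its call begins. There is no depth.
- ctrl.hand_in(): hands the job in, once; it reports no verdict.
The state is a dict: "time_s": time; "joint_positions": joint angles; "joint_vel": joint speeds; "joint_efforts": joint torques, N m; "tool_pos": TCP position; "tcp_rot": TCP orientation; "ft_force": force on the tool from outside, world axes, zero at the start; "ft_torque": the same for the moment, N m; "grip_width": finger opening in m.
Only numpy, scipy, OpenCV 4.12 (cv2) and the standard library are available. Lean on these libraries where they do the work, as an engineer would, in place of code of your own. Each camera call takes 0.05 s, during which the arm holds its last target. There are 200 camera calls.

## Working session

There is one attempt and no reset: what is moved stays moved. The work goes in short steps, Python scripts to look and compute and a tool call to move; the robot and the scene stay as the last step left them, time stands still between calls to the robot, and variables do not carry over. Pictures are saved under pics/ and viewed, on a budget of 14 in all, crops included, one or two more only if the job needs it, and the job is handed in when it is done.

Besides the shell and the picture viewer there is one more tool, called after "Call:" as name(argument=value, ...) on one line, values as JSON. servo_tool: Moves the arm, as the interface text tells. Its arguments: {"type":"object","properties":{"targets":{"type":"array","items":{"type":"array"}},"force":{"type":"number"}},"required":["targets"]}

```bash
ls; mkdir -p pics; python3 - <<'E'
from workcell import ctrl
import cv2,numpy as np
s=ctrl.read_state();print({k:np.round(v,3).tolist() for k,v in s.items()},ctrl.finger_overhang)
for n in("scene","side"):
    c=ctrl.capture(n);cv2.imwrite(f"pics/{n}0.png",c["img"][:,:,::-1]);print(n,c["camera_matrix"].round(1).tolist(),c["cam_to_world"].round(3).tolist())
    np.savez(f"{n}.npz",K=c["camera_matrix"],T=c["cam_to_world"])
E
```

```text
pics
{'time_s': 0.0, 'joint_positions': [1.368, 0.502, -0.427, 1.551, 0.221, 1.138, -0.21], 'joint_vel': [0.0, -0.001, 0.0, -0.001, 0.001, -0.001, -0.001], 'joint_efforts': [0.0, -56.953, -5.816, -28.093, 0.011, 0.012, -0.0], 'tool_pos': [0.292, -0.58, 0.238], 'tcp_rot': [[0.449, -0.893, -0.001], [-0.893, -0.449, 0.002], [-0.002, -0.0, -1.0]], 'ft_force': [1.375, -0.221, -0.278], 'ft_torque': [0.015, -0.029, -0.069], 'grip_width': 0.086} 0.008
scene [[501.1, 0.0, 315.9], [0.0, 501.1, 198.9], [0.0, 0.0, 1.0]] [[0.109, 0.838, -0.534, 1.347], [0.994, -0.089, 0.063, -0.219], [0.005, -0.538, -0.843, 1.299], [0.0, 0.0, 0.0, 1.0]]
side [[443.8, 0.0, 314.4], [0.0, 443.8, 198.5], [0.0, 0.0, 1.0]] [[-0.99, -0.08, 0.12, 0.402], [-0.144, 0.539, -0.83, 1.042], [0.002, -0.838, -0.545, 0.873], [0.0, 0.0, 0.0, 1.0]]
```

View pics/scene0.png

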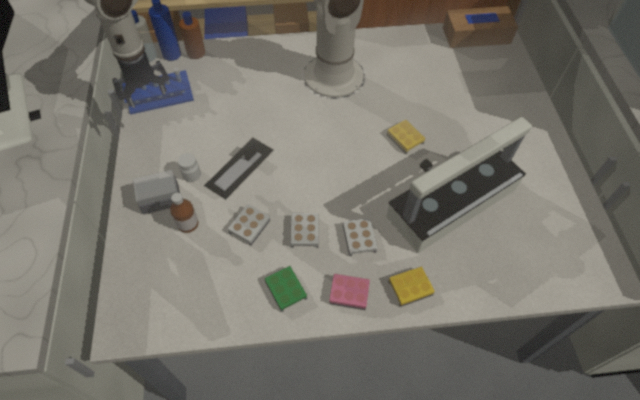

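View pics/side0.png

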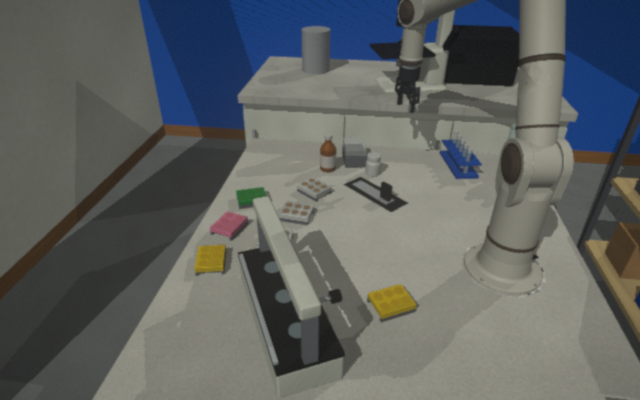

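Scene view shows three white trays with amber wells at about (248,224), (305,229) and (360,236). Green (286,287), pink (350,290), yellow (411,285) and yellow (406,136) are look-alikes. The lifter is on its mat at (240,167), and the imager is at (458,187) with its knob at (427,165). I'll enlarge this to confirm and measure.

```bash
python3 - <<'E'
import cv2
i=cv2.imread("pics/scene0.png")
a=cv2.resize(i[130:262,196:396],None,fx=4,fy=4,interpolation=cv2.INTER_CUBIC)
cv2.imwrite("pics/c1.png",a)
a=cv2.resize(i[115:250,370:540],None,fx=4.4,fy=4.4,interpolation=cv2.INTER_CUBIC)
a=cv2.convertScaleAbs(a,alpha=1.6)
cv2.imwrite("pics/c2.png",a)
E
```

```text
(no output)
```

View pics/c1.png

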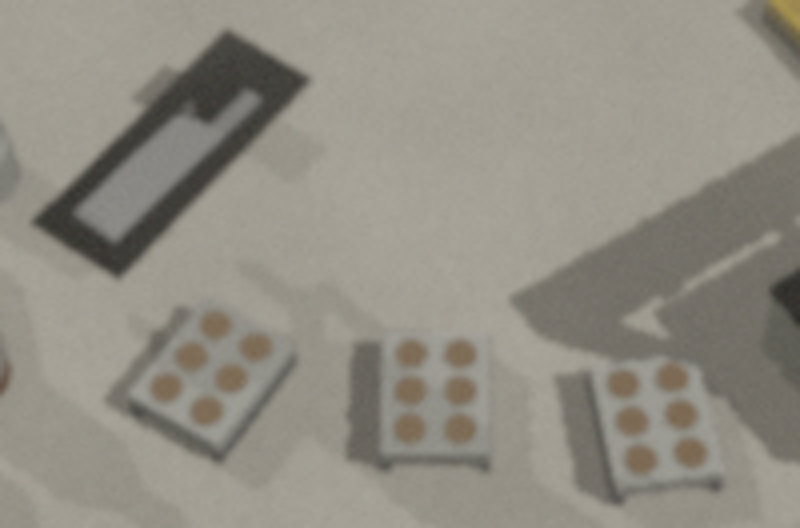

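View pics/c2.png

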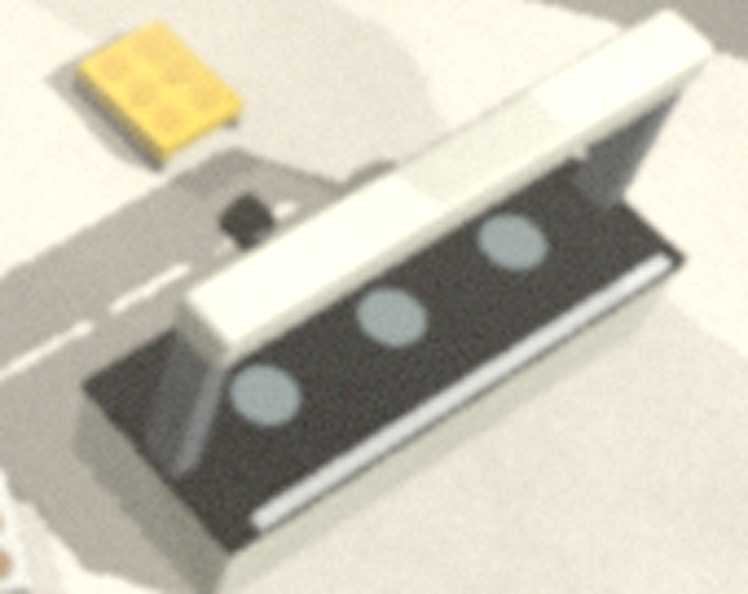

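The crops confirm it: three white trays with amber wells, the lifter on the mat with its grip toward the robot, and the deck discs. The other three trays in view are coloured. Next I compute positions.

```bash
cat > h.py <<'E'
import numpy as np,cv2
def ray(n,uv,z,f=None):
    f=f or np.load(n+".npz");K,T=f["K"],f["T"]
    uv=np.atleast_2d(np.array(uv,float));d=np.c_[uv,np.ones(len(uv))]@np.linalg.inv(K).T@T[:3,:3].T
    o=T[:3,3];return o+d*((z-o[2])/d[:,2])[:,None]
def proj(P,f):
    P=np.atleast_2d(P);T=np.linalg.inv(f["T"]);c=P@T[:3,:3].T+T[:3,3];c=c@f["K"].T;return c[:,:2]/c[:,2:]
E
python3 - <<'E'
from h import *
f1=lambda p:np.array(p)/4+[196,130]-.375
f2=lambda p:np.array(p)/4.4+[370,115]-.39
W={'L':[(215,324),(256,347),(191,356),(231,378),(166,387),(206,410)],'M':[(411,353),(461,353),(411,390),(460,390),(409,428),(460,428)],'R':[(623,383),(672,376),(631,420),(681,413),(640,460),(690,452)]}
for k,p in W.items():
    P=ray("scene",f1(p),.03);d=P[4]+P[5]-P[0]-P[1]; e=P[1]-P[0]+P[5]-P[4]; print(k,P.mean(0).round(4),"long yaw",np.degrees(np.arctan2(d[1],d[0])).round(1),"perp",np.degrees(np.arctan2(e[0],-e[1])).round(1)+180, 'R',np.degrees(np.arctan2(*P.mean(0)[1::-1])).round(1))
m=ray("scene",f1([(230,30),(310,80),(120,277),(35,222)]),.002);print("mat",m.mean(0).round(4),m.round(3).tolist());d=m[2]+m[3]-m[0]-m[1];print(np.degrees(np.arctan2(d[1],d[0])))
b=ray("scene",f1([(75,215),(118,242),(262,97)]),.005);print("blade",b.round(4).tolist());d=b[1]-b[2];print(np.degrees(np.arctan2(d[1],d[0])),np.linalg.norm(d))
x=d/np.linalg.norm(d);print("lifter origin",(b[:2].mean(0)-.15*x).round(4))
D=ray("scene",f2([(266,395),(392,317),(513,241)]),.09);print("discs",D.round(4).tolist());d=D[2]-D[0];print("yaw deck y",np.degrees(np.arctan2(-d[0],d[1])),np.linalg.norm(d))
print("deck corners",ray("scene",f2([(83,384),(232,548),(685,260)]),.09).round(4).tolist())
print("knob",ray("scene",f2([(248,220)]),.05).round(4))
E
```

```text
L [ 0.5987 -0.3295  0.03  ] long yaw -37.5 perp 321.8 R -28.8
M [ 0.6355 -0.1685  0.03  ] long yaw -6.6 perp 353.9 R -14.9
R [ 0.6745 -0.0127  0.03  ] long yaw 2.5 perp 3.5999999999999943 R -1.1
mat [ 0.3779 -0.3519  0.002 ] [[0.26, -0.304, 0.002], [0.32, -0.241, 0.002], [0.495, -0.398, 0.002], [0.437, -0.464, 0.002]]
-41.870918949671214
blade [[0.4358, -0.4321, 0.005], [0.4648, -0.399, 0.005], [0.3353, -0.2811, 0.005]]
-42.30801140461429 0.17515875853881563
lifter origin [ 0.3394 -0.3146  0.005 ]
discs [[0.6333, 0.1918, 0.09], [0.5825, 0.2889, 0.09], [0.5305, 0.3868, 0.09]]
yaw deck y 27.80073061348262 0.2204636541760336
deck corners [[0.6125, 0.0755, 0.09], [0.7407, 0.145, 0.09], [0.5581, 0.4977, 0.09]]
knob [[0.466  0.2263 0.05  ]]
```

```bash
cat >> h.py <<'E'
from scipy.spatial.transform import Rotation as Ro
def des(yaw): # lifter-axis yaw deg -> tool rot with tool y = -lifter x, z down
    a=np.radians(yaw);x=np.array([np.sin(a),-np.cos(a),0]);z=np.array([0,0,-1.]);return np.c_[x,np.cross(z,x),z]
def plan(wps,step=38,rot=.115,start=None):
    """wps: (x,y,z,yaw[,step]) in m/deg; prints rows [shift mm],[rotvec] in groups of 5"""
    from workcell import ctrl
    s=ctrl.read_state();p,R=(np.array(s["tool_pos"]),np.array(s["tcp_rot"])) if start is None else start
    rows=[]
    for w in wps:
        q=np.array(w[:3]);Q=des(w[3]);st=w[4] if len(w)>4 else step
        rv=Ro.from_matrix(R.T@Q).as_rotvec()
        n=int(max(1,np.ceil(np.linalg.norm(q-p)*1e3/st),np.ceil(np.linalg.norm(rv)/rot)))
        for k in range(n):
            rows.append(([round(float(v),1) for v in R.T@(q-p)/n*1e3],[round(float(v),4) for v in rv/n]));R=R@Ro.from_rotvec(rv/n).as_matrix()
        rows.append(("--",));p=q;R=Q
    last=None;c=0
    for r in rows:
        if r==last:c+=1;continue
        if last:print(c,"x",*last)
        last=r;c=1
    print(c,"x",*last)
def st():
    from workcell import ctrl
    s=ctrl.read_state();R=np.array(s["tcp_rot"]);print("t",round(s["time_s"],2),"p",np.round(s["tool_pos"],4),"yaw",np.degrees(np.arctan2(-R[1,1],-R[0,1])).round(2),"tilt",R[2,:2].round(4),"F",np.round(s["ft_force"],1),"w",round(s["grip_width"],4),"q",np.round(s["joint_positions"],2))
E
python3 -c "
from h import *
plan([(.46,-.2,.238,27.8),(.464,.227,.238,27.8),(.464,.227,.036,27.8)],step=36)"
```

```text
2 x [-22.0, -26.8, 0.1] [-0.0, 0.0001, -0.0016]
1 x [-21.9, -26.8, 0.1] [-0.0, 0.0001, -0.0016]
1 x [-21.9, -26.9, 0.1] [-0.0, 0.0001, -0.0016]
2 x [-21.8, -26.9, 0.1] [-0.0, 0.0001, -0.0016]
1 x [-21.7, -27.0, 0.1] [-0.0, 0.0001, -0.0016]
1 x [-21.7, -27.0, 0.0] [-0.0, 0.0001, -0.0016]
1 x [-21.7, -27.1, 0.0] [-0.0, 0.0001, -0.0016]
2 x [-21.6, -27.1, 0.0] [-0.0, 0.0001, -0.0016]
1 x [-21.5, -27.2, 0.0] [-0.0, 0.0001, -0.0016]
1 x --
12 x [-31.3, -16.9, 0.0] [0.0, 0.0, 0.0]
1 x --
6 x [0.0, 0.0, 33.7] [0.0, 0.0, 0.0]
1 x --
```

Call:
servo_tool(targets=[[0,[-22,-27,0],[0,0,-0.01]],[0,[-22,-27,0],[0,0,-0.01]],[0,[-22,-27,0],[0,0,0]],[0,[-22,-27,0],[0,0,0]],[0,[-22,-27,0],[0,0,0]]])

```text
time_s: 0.52
tool_pos: [0.3611, -0.4191, 0.2389]
tcp_rot: [[0.467, -0.884, -0.0], [-0.884, -0.467, 0.001], [-0.001, 0.0, -1.0]]
ft_force: [0.4, -0.6, 0.0]
grip_width: 0.0854
```

Call:
servo_tool(targets=[[0,[-22,-27,0],[0,0,0]],[0,[-22,-27,0],[0,0,0]],[0,[-22,-27,0],[0,0,0]],[0,[-22,-27,0],[0,0,0]],[0,[-22,-27,0],[0,0,0]]])

```text
time_s: 0.93
tool_pos: [0.429, -0.2588, 0.2391]
tcp_rot: [[0.467, -0.884, -0.0], [-0.884, -0.467, 0.0], [-0.0, 0.0, -1.0]]
ft_force: [0.7, -1.0, -0.1]
grip_width: 0.0852
```

Call:
servo_tool(targets=[[0,[-22,-27,0],[0,0,0]],[0,[-22,-27,0],[0,0,0]],[0,[-31,-17,0],[0,0,0]],[0,[-31,-17,0],[0,0,0]],[0,[-31,-17,0],[0,0,0]]])

```text
time_s: 1.35
tool_pos: [0.4574, -0.0886, 0.239]
tcp_rot: [[0.467, -0.884, -0.0], [-0.884, -0.467, 0.0], [-0.0, 0.0, -1.0]]
ft_force: [0.5, -0.1, -0.3]
grip_width: 0.0854
```

Call:
servo_tool(targets=[[0,[-31,-17,0],[0,0,0]],[0,[-31,-17,0],[0,0,0]],[0,[-31,-17,0],[0,0,0]],[0,[-31,-17,0],[0,0,0]],[0,[-31,-17,0],[0,0,0]]])

```text
time_s: 1.77
tool_pos: [0.4601, 0.0878, 0.2392]
tcp_rot: [[0.467, -0.884, -0.0], [-0.884, -0.467, -0.0], [0.0, 0.0, -1.0]]
ft_force: [0.9, 0.5, 0.2]
grip_width: 0.0855
```

Call:
servo_tool(targets=[[0,[-31,-17,0],[0,0,0]],[0,[-31,-17,0],[0,0,0]],[0,[-31,-17,0],[0,0,0]],[0,[-31,-17,0],[0,0,0]],[0,[0,0,0],[0,0,0]]])

```text
time_s: 2.18
tool_pos: [0.4609, 0.2364, 0.24]
tcp_rot: [[0.476, -0.88, 0.0], [-0.88, -0.476, 0.006], [-0.005, -0.003, -1.0]]
ft_force: [0.2, 0.9, 0.3]
grip_width: 0.0852
```

```bash
python3 -c "
from h import *
st();plan([(.464,.227,.238,27.8),(.464,.227,.036,27.8)],step=36)
from workcell import ctrl
c=ctrl.capture('wrist');cv2.imwrite('pics/w1.png',c['img'][:,:,::-1]);np.savez('w1.npz',K=c['camera_matrix'],T=c['cam_to_world'])"
```

```text
t 2.18 p [0.4609 0.2364 0.24  ] yaw 28.39 tilt [-0.0051 -0.0032] F [0.2 0.9 0.3] w 0.0852 q [ 0.19  0.34 -0.86  1.87  0.29  1.06 -1.86]
1 x [9.7, 1.8, 1.9] [-0.0032, 0.0051, 0.0104]
1 x --
6 x [0.0, 0.0, 33.7] [0.0, 0.0, 0.0]
1 x --
```

View pics/w1.png

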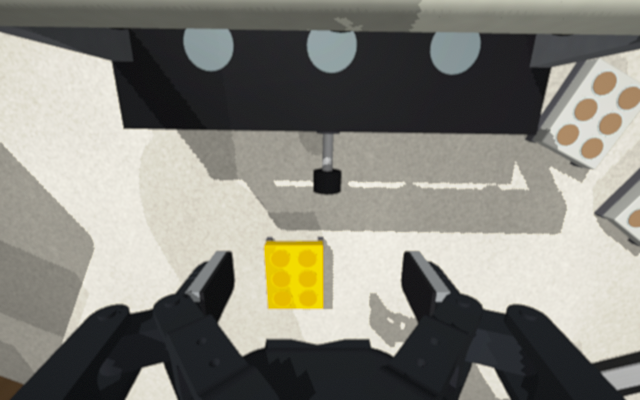

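Wrist view: knob at (327,181), discs along the top at (208,47), (332,48) and (455,48), and the yellow decoy at (295,274). I'll refine the knob and deck from these.

```bash
python3 -c "
from h import *
f=np.load('w1.npz')
print('knob',ray(0,[(327,181),(327,170)],.05,f).round(4))
print('yellow',ray(0,[(295,274)],.03,f).round(4))
e=ray(0,[(125,127),(545,133)],.09,f);d=e[1]-e[0];print('edge',e.round(4),np.degrees(np.arctan2(d[0],-d[1])))
D=ray(0,[(208,47),(332,48),(455,48)],.09,f);d=D[2]-D[0];print('discs',D.round(4).tolist(),np.degrees(np.arctan2(d[0],-d[1])),np.linalg.norm(d))
"
```

```text
knob [[0.4644 0.227  0.05  ]
 [0.4757 0.2333 0.05  ]]
yellow [[0.326  0.1998 0.03  ]]
edge [[0.4254 0.4304 0.09  ]
 [0.614  0.0701 0.09  ]] 27.629409166662633
discs [[0.5286, 0.3858, 0.09], [0.5807, 0.2875, 0.09], [0.6329, 0.1907, 0.09]] 28.130308492844105 0.22120243718707278
```

Call:
servo_tool(targets=[[0,[10,2,2],[-0.003,0.005,0.01]],[0,[0,0,34],[0,0,0]],[0,[0,0,34],[0,0,0]],[0,[0,0,34],[0,0,0]],[0,[0,0,0],[0,0,0]]])

```text
time_s: 2.65
tool_pos: [0.4623, 0.2114, 0.1293]
tcp_rot: [[0.454, -0.891, -0.011], [-0.891, -0.454, -0.012], [0.006, 0.015, -1.0]]
ft_force: [0.2, -1.4, -0.7]
grip_width: 0.0853
```

```bash
python3 -c "
from h import *
st();plan([(.464,.227,.036,27.8)],step=25)"
```

```text
t 2.65 p [0.4623 0.2114 0.1293] yaw 27.02 tilt [0.0057 0.0148] F [ 0.2 -1.4 -0.7] w 0.0853 q [ 0.13  0.48 -0.76  1.98  0.44  0.87 -1.97]
1 x [-3.4, -2.5, 23.3] [0.0037, -0.0014, -0.0034]
1 x [-3.4, -2.4, 23.3] [0.0037, -0.0014, -0.0034]
2 x [-3.3, -2.3, 23.3] [0.0037, -0.0014, -0.0034]
1 x --
```

Call:
servo_tool(targets=[[0,[0,0,0],[0,0,0]],[0,[0,0,0],[0,0,0]],[0,[0,0,0],[0,0,0]],[0,[0,0,0],[0,0,0]]])

```text
time_s: 2.98
tool_pos: [0.4673, 0.2177, 0.1374]
tcp_rot: [[0.457, -0.889, 0.003], [-0.889, -0.457, -0.005], [0.006, -0.001, -1.0]]
ft_force: [-0.0, -0.0, 0.9]
grip_width: 0.0854
```

```bash
python3 -c "
from h import *
st();plan([(.464,.227,.036,27.8)],step=25)"
```

```text
t 2.98 p [0.4673 0.2177 0.1374] yaw 27.22 tilt [ 0.006  -0.0007] F [-0.  -0.   0.9] w 0.0854 q [ 0.13  0.47 -0.77  1.97  0.44  0.87 -1.97]
1 x [-2.1, -0.2, 20.3] [-0.0001, -0.0012, -0.002]
1 x [-2.1, -0.3, 20.3] [-0.0001, -0.0012, -0.002]
3 x [-2.0, -0.3, 20.3] [-0.0001, -0.0012, -0.002]
1 x --
```

Call:
servo_tool(targets=[[0,[-2,0,20],[0,-0.001,-0.002]],[0,[-2,0,20],[0,-0.001,-0.002]],[0,[-2,0,20],[0,-0.001,-0.002]],[0,[-2,-1,20],[0,-0.001,-0.002]],[0,[-2,0,13],[0,-0.001,-0.002]]])

```text
time_s: 3.4
tool_pos: [0.4625, 0.2263, 0.042]
tcp_rot: [[0.467, -0.885, -0.001], [-0.885, -0.467, -0.001], [0.0, 0.002, -1.0]]
ft_force: [-0.2, -0.3, 0.0]
grip_width: 0.0851
```

Call:
servo_tool(targets=[[0,[0,0,7],[0,0,0]],[0,[0,0,1],[0,0,0]],[0,[0,0,0],[0,0,0]],[0,[0,0,0],[0,0,0]]])

```text
time_s: 3.73
tool_pos: [0.4627, 0.2267, 0.0353]
tcp_rot: [[0.467, -0.884, -0.001], [-0.884, -0.467, -0.001], [0.0, 0.001, -1.0]]
ft_force: [0.3, -0.3, 0.2]
grip_width: 0.0853
```

Call:
servo_tool(targets=[[0.9,[0,0,0],[0,0,0]],[0.9,[0,0,0],[0,0,0]],[0.9,[0,0,0],[0,0,0]],[0.9,[0,0,0],[0,0,0]],[0.9,[0,0,0],[0,0,0]]], force=30)

```text
time_s: 4.15
tool_pos: [0.4623, 0.226, 0.0347]
tcp_rot: [[0.467, -0.884, -0.002], [-0.884, -0.467, -0.002], [0.001, 0.003, -1.0]]
ft_force: [-0.8, -1.5, 5.4]
grip_width: 0.0331
```

Call:
servo_tool(targets=[[0.9,[0,0,0],[0,0,0]],[0.9,[0,0,0],[0,0,0]],[0.9,[0,0,0],[0,0,0]],[0.9,[0,0,0],[0,0,0]]])

```text
time_s: 4.48
tool_pos: [0.4623, 0.226, 0.0347]
tcp_rot: [[0.467, -0.884, -0.002], [-0.884, -0.467, -0.002], [0.001, 0.003, -1.0]]
ft_force: [-0.5, -1.6, 7.1]
grip_width: 0.0332
```

Call:
servo_tool(targets=[[0.9,[0,6,0],[0,0,0]],[0.9,[0,7,0],[0,0,0]],[0.9,[0,7,0],[0,0,0]],[0.9,[0,6,0],[0,0,0]],[0.9,[0,4,0],[0,0,0]]])

```text
time_s: 4.9
tool_pos: [0.436, 0.2124, 0.0349]
tcp_rot: [[0.467, -0.884, -0.0], [-0.884, -0.467, -0.0], [0.0, 0.0, -1.0]]
ft_force: [14.5, 2.3, -6.0]
grip_width: 0.0328
```

Call:
servo_tool(targets=[[0.9,[0,3,0],[0,0,0]],[0.9,[0,2,0],[0,0,0]],[0.9,[0,0,0],[0,0,0]],[0.9,[0,0,0],[0,0,0]]])

```text
time_s: 5.23
tool_pos: [0.436, 0.2124, 0.0351]
tcp_rot: [[0.466, -0.885, 0.006], [-0.885, -0.466, 0.005], [-0.002, -0.008, -1.0]]
ft_force: [17.2, 5.1, -14.0]
grip_width: 0.0333
```

Call:
servo_tool(targets=[[0,[0,0,0],[0,0,0]],[0,[0,0,0],[0,0,0]],[0,[0,0,0],[0,0,0]],[0,[0,0,0],[0,0,0]],[0,[0,0,0],[0,0,0]]])

```text
time_s: 5.65
tool_pos: [0.4298, 0.2098, 0.0341]
tcp_rot: [[0.467, -0.884, -0.004], [-0.884, -0.467, -0.002], [-0.0, 0.005, -1.0]]
ft_force: [-0.3, 0.6, 0.7]
grip_width: 0.0849
```

Call:
servo_tool(targets=[[0,[0,0,-25],[0,0,0]],[0,[0,0,-35],[0,0,0]],[0,[0,0,-40],[0,0,0]],[0,[0,0,-40],[0,0,0]],[0,[0,0,-25],[0,0,0]]])

```text
time_s: 6.07
tool_pos: [0.4315, 0.2113, 0.2026]
tcp_rot: [[0.468, -0.884, -0.0], [-0.884, -0.468, -0.0], [0.0, 0.0, -1.0]]
ft_force: [1.2, 0.3, 0.3]
grip_width: 0.0853
```

```bash
python3 -c "
from h import *
st();plan([(.46,0.05,.2,15),(.34,-.315,.2,-42.2)],step=25)"
```

```text
t 6.07 p [0.4315 0.2113 0.2026] yaw 27.9 tilt [0.0002 0.0005] F [1.2 0.3 0.3] w 0.0853 q [ 0.24  0.32 -0.88  1.99  0.3   0.96 -1.87]
1 x [22.3, 7.2, 0.4] [0.0001, -0.0, 0.0322]
1 x [22.5, 6.5, 0.4] [0.0001, -0.0, 0.0322]
1 x [22.7, 5.7, 0.4] [0.0001, -0.0, 0.0322]
1 x [22.9, 5.0, 0.4] [0.0001, -0.0, 0.0322]
1 x [23.0, 4.3, 0.4] [0.0001, -0.0, 0.0322]
1 x [23.1, 3.5, 0.4] [0.0001, -0.0, 0.0322]
1 x [23.2, 2.8, 0.4] [0.0001, -0.0, 0.0322]
1 x --
1 x [20.1, 13.1, 0.0] [0.0, 0.0, 0.0624]
1 x [20.9, 11.9, 0.0] [0.0, 0.0, 0.0624]
1 x [21.6, 10.5, 0.0] [0.0, 0.0, 0.0624]
1 x [22.2, 9.2, 0.0] [0.0, 0.0, 0.0624]
1 x [22.7, 7.8, 0.0] [0.0, 0.0, 0.0624]
1 x [23.2, 6.3, 0.0] [0.0, 0.0, 0.0624]
1 x [23.5, 4.9, 0.0] [0.0, 0.0, 0.0624]
1 x [23.8, 3.4, 0.0] [0.0, 0.0, 0.0624]
1 x [23.9, 1.9, 0.0] [0.0, 0.0, 0.0624]
1 x [24.0, 0.4, 0.0] [0.0, 0.0, 0.0624]
1 x [24.0, -1.1, 0.0] [0.0, 0.0, 0.0624]
1 x [23.9, -2.6, 0.0] [0.0, 0.0, 0.0624]
1 x [23.7, -4.0, 0.0] [0.0, 0.0, 0.0624]
1 x [23.4, -5.5, 0.0] [0.0, 0.0, 0.0624]
1 x [23.0, -7.0, 0.0] [0.0, 0.0, 0.0624]
1 x [22.5, -8.4, 0.0] [0.0, 0.0, 0.0624]
1 x --
```

Call:
servo_tool(targets=[[0,[22,7,0],[0,0,0.032]],[0,[22.5,6.5,0],[0,0,0.032]],[0,[23,6,0],[0,0,0.032]],[0,[23,5,0],[0,0,0.032]],[0,[23,4,0],[0,0,0.032]]])

```text
time_s: 6.48
tool_pos: [0.4512, 0.0937, 0.1994]
tcp_rot: [[0.319, -0.948, -0.003], [-0.948, -0.319, -0.002], [0.001, 0.004, -1.0]]
ft_force: [0.4, 0.4, 0.4]
grip_width: 0.0853
```

Call:
servo_tool(targets=[[0,[23,3.5,0],[0,0,0.032]],[0,[23,3,0],[0,0,0.032]],[0,[20,13,0],[0,0,0.062]],[0,[21,12,0],[0,0,0.062]],[0,[21.5,10.5,0],[0,0,0.062]]])

```text
time_s: 6.9
tool_pos: [0.4362, -0.0201, 0.1994]
tcp_rot: [[0.073, -0.997, -0.004], [-0.997, -0.073, -0.001], [0.001, 0.004, -1.0]]
ft_force: [-0.3, -0.3, 0.2]
grip_width: 0.0851
```

Call:
servo_tool(targets=[[0,[22,9,0],[0,0,0.062]],[0,[23,8,0],[0,0,0.062]],[0,[23,6,0],[0,0,0.062]],[0,[23.5,5,0],[0,0,0.062]],[0,[24,3.5,0],[0,0,0.062]]])

```text
time_s: 7.32
tool_pos: [0.399, -0.1342, 0.1998]
tcp_rot: [[-0.235, -0.972, -0.003], [-0.972, 0.235, -0.001], [0.002, 0.003, -1.0]]
ft_force: [0.6, -0.5, -0.1]
grip_width: 0.0853
```

Call:
servo_tool(targets=[[0,[24,2,0],[0,0,0.062]],[0,[24,0.5,0],[0,0,0.062]],[0,[24,-1,0],[0,0,0.062]],[0,[24,-2.5,0],[0,0,0.062]],[0,[24,-4,0],[0,0,0.062]]])

```text
time_s: 7.73
tool_pos: [0.3615, -0.2486, 0.2001]
tcp_rot: [[-0.52, -0.854, -0.003], [-0.854, 0.52, -0.001], [0.003, 0.002, -1.0]]
ft_force: [-0.1, 0.6, -0.0]
grip_width: 0.0858
```

Call:
servo_tool(targets=[[0,[23,-5.5,0],[0,0,0.062]],[0,[23,-7,0],[0,0,0.062]],[0,[22.5,-8.5,0],[0,0,0.062]],[0,[0,0,0],[0,0,0]],[0,[0,0,0],[0,0,0]]])

```text
time_s: 8.15
tool_pos: [0.3398, -0.3169, 0.2]
tcp_rot: [[-0.669, -0.744, -0.003], [-0.744, 0.669, -0.001], [0.003, 0.002, -1.0]]
ft_force: [0.0, 1.1, 0.2]
grip_width: 0.0855
```

Call:
servo_tool(targets=[[0,[0,0,0],[0,0,0]],[0,[0,0,0],[0,0,0]]])

```text
time_s: 8.32
tool_pos: [0.341, -0.315, 0.2002]
tcp_rot: [[-0.665, -0.747, -0.003], [-0.747, 0.665, -0.001], [0.002, 0.002, -1.0]]
ft_force: [-0.1, -0.0, 0.6]
grip_width: 0.0854
```

```bash
python3 -c "
from h import *
st();plan([(.34,-.315,.2,-42.2),(.34,-.315,.039,-42.2)],step=25)
from workcell import ctrl
a=ctrl.capture('scene')['img'];
c=ctrl.capture('wrist');np.savez('w2.npz',K=c['camera_matrix'],T=c['cam_to_world'])
a=a[110:262,180:500]
cv2.imwrite('pics/w2.png',np.vstack([cv2.resize(a,(640,304),interpolation=cv2.INTER_CUBIC),c['img'][:290]])[:,:,::-1])"
```

```text
t 8.32 p [ 0.341  -0.315   0.2002] yaw -41.69 tilt [0.0024 0.0018] F [-0.1 -0.   0.6] w 0.0854 q [ 1.03  0.21 -0.38  2.04  0.1   0.91 -1.71]
1 x [0.7, 0.8, 0.2] [0.0018, -0.0024, 0.0089]
1 x --
7 x [0.0, 0.0, 23.0] [0.0, 0.0, 0.0]
1 x --
```

View pics/w2.png

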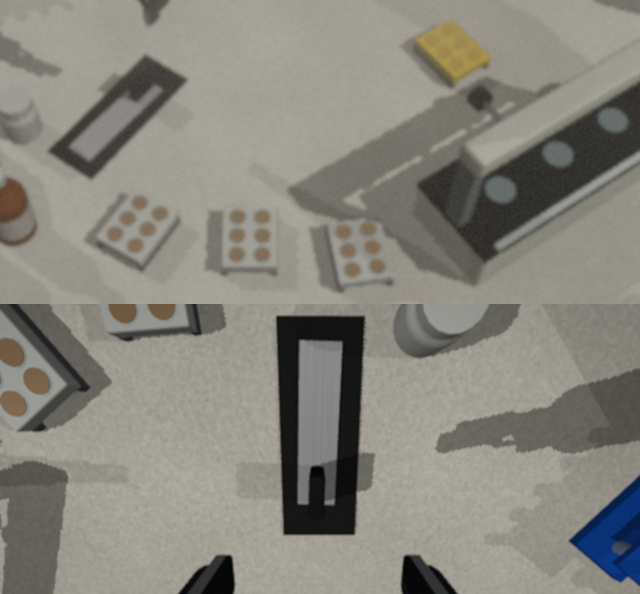

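Wrist view: mat at (277–364, 13–230), blade tip at about (321,37), blade rear edge at about (317,199), grip top at about (317,188). The scene strip shows the knob out and the trays unmoved. Computing the lifter and mat pose from this.

```bash
python3 -c "
from h import *
f=np.load('w2.npz')
m=ray(0,[(277,13),(364,13),(355,230),(284,230)],.002,f);d=m[0]+m[1]-m[2]-m[3];print('mat',m.mean(0).round(4),np.degrees(np.arctan2(d[1],d[0])))
b=ray(0,[(299,37),(342,37),(337.5,199),(297.5,199)],.005,f);d=b[0]+b[1]-b[2]-b[3];y=np.arctan2(d[1],d[0]);x=np.array([np.cos(y),np.sin(y)]);print('blade',b.round(4).tolist(),np.degrees(y),np.linalg.norm(d)/2)
print('org',b.mean(0)[:2]-.0625*x)
print('top mid',ray(0,[(317,187)],.067,f))
"
```

```text
mat [ 0.3768 -0.3531  0.002 ] -41.79621624438276
blade [[0.4633, -0.401, 0.005], [0.434, -0.4339, 0.005], [0.305, -0.3177, 0.005], [0.3371, -0.2818, 0.005]] -42.68556072136034 0.17361312489796896
org [ 0.33893633 -0.31622472]
top mid [[ 0.34449297 -0.31971138  0.067     ]]
```

Call:
servo_tool(targets=[[0,[1,1,20],[0.002,-0.002,0.01]],[0,[0,0,25],[0,0,0]],[0,[0,1,30],[0,0,0]],[0,[0,0,30],[0,0,0]],[0,[0,0,25],[0,0,0]]])

```text
time_s: 8.83
tool_pos: [0.3385, -0.315, 0.069]
tcp_rot: [[-0.673, -0.739, 0.0], [-0.739, 0.673, -0.001], [0.0, -0.001, -1.0]]
ft_force: [-0.2, 0.1, -0.1]
grip_width: 0.0851
```

Call:
servo_tool(targets=[[0,[0,0,18],[0,0,0]],[0,[0,0,10],[0,0,0]],[0,[0,0,3],[0,0,0]],[0,[0,0,0],[0,0,0]],[0,[0,0,0],[0,0,0]]])

```text
time_s: 9.25
tool_pos: [0.3393, -0.3163, 0.0402]
tcp_rot: [[-0.674, -0.739, 0.001], [-0.739, 0.674, -0.002], [0.001, -0.002, -1.0]]
ft_force: [0.4, 0.8, 0.1]
grip_width: 0.085
```

```bash
python3 -c "
from h import *
st();plan([(.339,-.315,.039,-42.3)],step=25)"
```

```text
t 9.25 p [ 0.3393 -0.3163  0.0402] yaw -42.37 tilt [ 0.0007 -0.0024] F [0.4 0.8 0.1] w 0.085 q [ 0.94  0.48 -0.3   2.14  0.27  0.55 -1.86]
1 x [-0.8, 1.1, 1.2] [-0.0024, -0.0007, -0.0013]
1 x --
```

Call:
servo_tool(targets=[[0.95,[0,0,0],[0,0,0]],[0.95,[0,0,0],[0,0,0]],[0.95,[0,0,0],[0,0,0]],[0.95,[0,0,0],[0,0,0]],[0.95,[0,0,0],[0,0,0]]], force=80)

```text
time_s: 9.67
tool_pos: [0.3386, -0.3163, 0.0397]
tcp_rot: [[-0.675, -0.738, 0.001], [-0.738, 0.675, -0.002], [0.001, -0.002, -1.0]]
ft_force: [-0.8, -0.7, -0.3]
grip_width: 0.0255
```

Call:
servo_tool(targets=[[0.95,[0,0,0],[0,0,0]],[0.95,[0,0,0],[0,0,0]],[0.95,[0,0,0],[0,0,0]],[0.95,[0,0,0],[0,0,0]],[0.95,[0,0,0],[0,0,0]]])

```text
time_s: 10.08
tool_pos: [0.3388, -0.3161, 0.0397]
tcp_rot: [[-0.674, -0.738, 0.001], [-0.738, 0.674, -0.002], [0.001, -0.002, -1.0]]
ft_force: [-0.1, 1.4, 5.5]
grip_width: 0.0157
```

```bash
python3 -c "
from h import *
st();f=np.load('w2.npz')"
```

```text
t 10.08 p [ 0.3388 -0.3161  0.0397] yaw -42.4 tilt [ 0.0008 -0.0015] F [-0.1  1.4  5.5] w 0.0157 q [ 0.94  0.48 -0.3   2.14  0.27  0.55 -1.86]
```

Call:
servo_tool(targets=[[0.95,[0,0,-8],[0,0,0]],[0.95,[0,0,-20],[0,0,0]],[0.95,[0,0,-30],[0,0,0]],[0.95,[0,0,-30],[0,0,0]],[0.95,[0,0,-24],[0,0,0]]])

```text
time_s: 10.5
tool_pos: [0.3383, -0.3157, 0.1531]
tcp_rot: [[-0.674, -0.738, 0.0], [-0.738, 0.674, -0.001], [0.001, -0.001, -1.0]]
ft_force: [0.7, -0.8, -2.4]
grip_width: 0.0152
```

Call:
servo_tool(targets=[[0.95,[0,0,-8],[0,0,0]],[0.95,[0,0,0],[0,0,0]],[0.95,[0,0,0],[0,0,0]],[0.95,[0,0,0],[0,0,0]]])

```text
time_s: 10.83
tool_pos: [0.3373, -0.3151, 0.1579]
tcp_rot: [[-0.675, -0.738, -0.002], [-0.738, 0.675, 0.001], [0.001, 0.002, -1.0]]
ft_force: [0.1, 0.5, -1.7]
grip_width: 0.0149
```

```bash
python3 -c "
from h import *
st();plan([(.44,-.025,.16,3)],step=25)"
```

```text
t 10.83 p [ 0.3373 -0.3151  0.1579] yaw -42.42 tilt [0.0008 0.0019] F [ 0.1  0.5 -1.7] w 0.0149 q [ 1.03  0.27 -0.38  2.08  0.14  0.81 -1.75]
1 x [-21.8, 9.2, -0.2] [0.0002, 0.0, -0.061]
1 x [-22.3, 7.9, -0.2] [0.0002, 0.0, -0.061]
1 x [-22.8, 6.5, -0.2] [0.0002, 0.0, -0.061]
1 x [-23.1, 5.1, -0.2] [0.0002, 0.0, -0.061]
1 x [-23.4, 3.7, -0.2] [0.0002, 0.0, -0.061]
1 x [-23.6, 2.2, -0.2] [0.0002, 0.0, -0.061]
1 x [-23.7, 0.8, -0.2] [0.0002, 0.0, -0.061]
1 x [-23.7, -0.6, -0.2] [0.0002, 0.0, -0.061]
1 x [-23.6, -2.1, -0.2] [0.0002, 0.0, -0.061]
1 x [-23.4, -3.5, -0.2] [0.0002, 0.0, -0.061]
1 x [-23.2, -4.9, -0.2] [0.0002, 0.0, -0.061]
1 x [-22.8, -6.3, -0.2] [0.0002, 0.0, -0.061]
1 x [-22.4, -7.7, -0.2] [0.0002, 0.0, -0.061]
1 x --
```

Call:
servo_tool(targets=[[0.95,[-22,9,0],[0,0,-0.061]],[0.95,[-22,8,0],[0,0,-0.061]],[0.95,[-23,6.5,0],[0,0,-0.061]],[0.95,[-23,5,0],[0,0,-0.061]],[0.95,[-23.5,4,0],[0,0,-0.061]]])

```text
time_s: 11.25
tool_pos: [0.3769, -0.2025, 0.1575]
tcp_rot: [[-0.419, -0.908, -0.003], [-0.908, 0.419, 0.001], [0.0, 0.003, -1.0]]
ft_force: [0.3, -0.6, -0.9]
grip_width: 0.0153
```

Call:
servo_tool(targets=[[0.95,[-23.5,2,0],[0,0,-0.061]],[0.95,[-24,1,0],[0,0,-0.061]],[0.95,[-24,-0.5,0],[0,0,-0.061]],[0.95,[-23.5,-2,0],[0,0,-0.061]],[0.95,[-23.5,-3.5,0],[0,0,-0.061]]])

```text
time_s: 11.67
tool_pos: [0.4163, -0.0905, 0.1575]
tcp_rot: [[-0.127, -0.992, -0.003], [-0.992, 0.127, 0.0], [0.0, 0.003, -1.0]]
ft_force: [-0.5, 0.5, -1.6]
grip_width: 0.0152
```

Call:
servo_tool(targets=[[0.95,[-23,-5,0],[0,0,-0.061]],[0.95,[-23,-6,0],[0,0,-0.061]],[0.95,[-22.5,-8,0],[0,0,-0.061]],[0.95,[0,0,0],[0,0,0]],[0.95,[0,0,0],[0,0,0]]])

```text
time_s: 12.08
tool_pos: [0.4402, -0.0232, 0.1576]
tcp_rot: [[0.056, -0.998, -0.003], [-0.998, -0.056, 0.001], [-0.001, 0.003, -1.0]]
ft_force: [-0.3, -0.8, -1.9]
grip_width: 0.0149
```

Call:
servo_tool(targets=[[0.95,[0,0,0],[0,0,0]],[0.95,[0,0,0],[0,0,0]]])

```text
time_s: 12.25
tool_pos: [0.44, -0.0258, 0.1581]
tcp_rot: [[0.051, -0.999, -0.002], [-0.999, -0.051, -0.001], [0.001, 0.002, -1.0]]
ft_force: [-0.4, 0.4, -1.8]
grip_width: 0.0152
```

```bash
python3 -c "
from h import *
st()
from workcell import ctrl
c=ctrl.capture('wrist');np.savez('w3.npz',K=c['camera_matrix'],T=c['cam_to_world'])
a=ctrl.capture('side')['img'][130:280,190:470]
cv2.imwrite('pics/w3.png',np.vstack([cv2.resize(a,(560,300),interpolation=cv2.INTER_CUBIC),c['img'][:300,40:600]])[:,:,::-1])"
```

```text
t 12.25 p [ 0.44   -0.0258  0.1581] yaw 2.92 tilt [0.001  0.0021] F [-0.4  0.4 -1.8] w 0.0152 q [ 0.61  0.28 -0.69  2.12  0.24  0.82 -1.75]
```

View pics/w3.png

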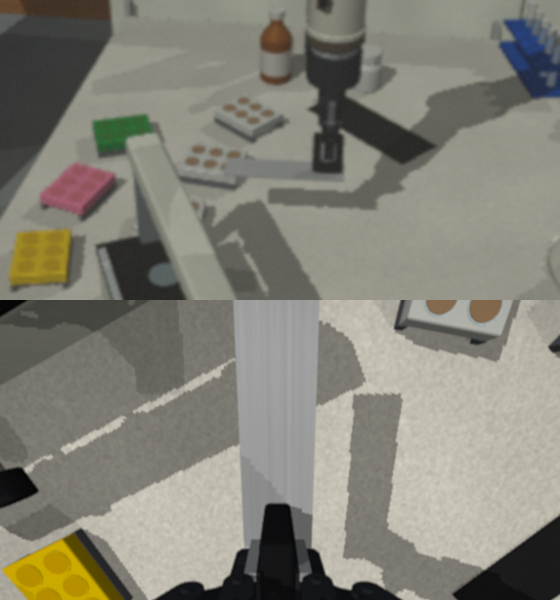

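The side view (top strip) shows the lifter held level. The wrist view (bottom) shows the blade but not the tray ahead, so I'll measure the trays from the amber wells in the scene camera.

```bash
cat >> h.py <<'E'
def trays(z=.03,show=True):
    from workcell import ctrl
    c=ctrl.capture("scene");f=dict(K=c["camera_matrix"],T=c["cam_to_world"]);im=cv2.resize(c["img"],None,fx=3,fy=3,interpolation=cv2.INTER_CUBIC)
    h=cv2.cvtColor(im,cv2.COLOR_RGB2HSV);m=cv2.inRange(h,(6,60,40),(16,170,210))
    n,l,s,cen=cv2.connectedComponentsWithStats(m)
    P=[];px=[]
    for i in range(1,n):
        if 120<s[i,4]<900 and .55<s[i,2]/s[i,3]<1.8 and s[i,4]/(s[i,2]*s[i,3])>.6:
            u=(cen[i]+.5)/3-.5;P.append(None);px.append(u)
    px=np.array(px).reshape(-1,2);G=ray(0,px,.03,f)[:,:2]
    import scipy.cluster.hierarchy as H
    lab=H.fcluster(H.linkage(G),.05,'distance')
    for k in set(lab):
        I=lab==k
        if I.sum()<4:continue
        zz=z
        if (G[I].mean(0)[1]>.1): zz=.12
        Q=ray(0,px[I],zz,f)[:,:2];ctr=Q.mean(0);w,V=np.linalg.eigh(np.cov((Q-ctr).T));d=V[:,1]*np.sign(V[0,1])
        print("tray n",I.sum(),"px",px[I].mean(0).round(0),"z",zz,"c",ctr.round(4),"yaw",np.degrees(np.arctan2(d[1],d[0])).round(1),"sd",np.sqrt(w).round(4))
E
python3 -c "
from h import *
trays()"
python3 -c "
from h import *
i=cv2.cvtColor(cv2.imread('pics/scene0.png'),cv2.COLOR_BGR2HSV)
for u,v in [(353,225),(364,225),(299,218),(250,210),(360,236),(330,229),(340,260),(183,210)]: print(i[v-1:v+2,u-1:u+2].reshape(-1,3).mean(0).round())"
```

```text
[ 16.  77. 126.]
[ 16.  79. 125.]
[ 16.  78. 126.]
[ 16.  76. 127.]
[ 25.  15. 153.]
[ 22.  23. 163.]
[ 21.  24. 151.]
[ 12. 138. 104.]
```

```bash
sed -i 's/(6,60,40),(16,170,210)/(8,48,30),(21,140,210)/' h.py; python3 -c "
from h import *
trays()"
```

```text
tray n 6 px [360. 234.] z 0.03 c [ 0.675  -0.0127] yaw 3.0 sd [0.0198 0.0279]
tray n 6 px [248. 221.] z 0.03 c [ 0.5989 -0.3296] yaw -37.3 sd [0.0197 0.0277]
tray n 6 px [304. 227.] z 0.03 c [ 0.6358 -0.1688] yaw -6.3 sd [0.0198 0.0278]
```

Call:
servo_tool(targets=[[0.95,[-0.5,0,15],[0,0,0]],[0.95,[0,0,28],[0,0,0]],[0.95,[0,0,28],[0,0,0]],[0.95,[0,0,22],[0,0,0]],[0.95,[0,0,13],[0,0,0]]])

```text
time_s: 12.87
tool_pos: [0.4396, -0.0251, 0.0509]
tcp_rot: [[0.052, -0.999, -0.003], [-0.999, -0.052, -0.001], [0.001, 0.003, -1.0]]
ft_force: [-1.2, 0.0, -1.9]
grip_width: 0.0148
```

Call:
servo_tool(targets=[[0.95,[0,0,7],[0,0,0]],[0.95,[0,0,2],[0,0,0]],[0.95,[0,0,0],[0,0,0]],[0.95,[0,0,0],[0,0,0]],[0.95,[0,0,0],[0,0,0]]])

```text
time_s: 13.28
tool_pos: [0.442, -0.0247, 0.045]
tcp_rot: [[0.053, -0.999, 0.002], [-0.999, -0.053, -0.002], [0.002, -0.002, -1.0]]
ft_force: [0.2, -0.4, -2.1]
grip_width: 0.015
```

```bash
python3 -c "
from h import *
st();c=np.array([.675,-.0127]);d=np.array([np.cos(np.radians(3)),np.sin(np.radians(3))]);q=c-.105*d;print(q);plan([(*q,.0417,3)],step=12)"
```

```text
t 13.28 p [ 0.442  -0.0247  0.045 ] yaw 3.01 tilt [ 0.0017 -0.0022] F [ 0.2 -0.4 -2.1] w 0.015 q [ 0.47  0.49 -0.55  2.19  0.47  0.58 -1.95]
[ 0.5701439  -0.01819528]
11 x [0.0, -11.7, 0.3] [-0.0002, -0.0002, 0.0]
1 x --
```

Call:
servo_tool(targets=[[0.95,[0,0,2],[-0.002,-0.002,0]],[0.95,[0,0,1.5],[0,0,0]],[0.95,[0,0,0],[0,0,0]],[0.95,[0,0,0],[0,0,0]],[0.95,[0,0,0],[0,0,0]]])

```text
time_s: 13.7
tool_pos: [0.4411, -0.0245, 0.0406]
tcp_rot: [[0.053, -0.999, -0.002], [-0.999, -0.053, 0.001], [-0.001, 0.002, -1.0]]
ft_force: [-0.0, 0.2, -2.4]
grip_width: 0.0149
```

Call:
servo_tool(targets=[[0.95,[0,-6,0],[0,0,0]],[0.95,[0,-12,0],[0,0,0]],[0.95,[0,-14,0],[0,0,0]],[0.95,[0,-14,0],[0,0,0]],[0.95,[0,-14,0],[0,0,0]]])

```text
time_s: 14.12
tool_pos: [0.5021, -0.0213, 0.0404]
tcp_rot: [[0.053, -0.999, -0.002], [-0.999, -0.053, 0.001], [-0.001, 0.002, -1.0]]
ft_force: [0.2, 0.4, -2.0]
grip_width: 0.0149
```

```bash
python3 -c "
from h import *
st();trays();plan([(.5701,-.0182,.0417,3)],step=12)"
```

```text
t 14.12 p [ 0.5021 -0.0213  0.0404] yaw 3.02 tilt [-0.0008  0.0016] F [ 0.2  0.4 -2. ] w 0.0149 q [ 0.43  0.58 -0.54  2.04  0.48  0.65 -1.95]
tray n 6 px [360. 234.] z 0.03 c [ 0.6749 -0.0127] yaw 2.9 sd [0.0198 0.0278]
tray n 6 px [304. 227.] z 0.03 c [ 0.6358 -0.1688] yaw -6.1 sd [0.0198 0.0278]
tray n 6 px [248. 221.] z 0.03 c [ 0.5989 -0.3296] yaw -36.8 sd [0.0198 0.0277]
6 x [0.1, -10.7, -0.1] [-0.0005, 0.0003, 0.0]
1 x --
```

Call:
servo_tool(targets=[[0.95,[0,-12,-1],[0,0,0]],[0.95,[0,-14,0],[0,0,0]],[0.95,[0,-14,0],[0,0,0]],[0.95,[0,-13,0],[0,0,0]],[0.95,[0,-8,0],[0,0,0]]])

```text
time_s: 14.58
tool_pos: [0.5634, -0.018, 0.0413]
tcp_rot: [[0.053, -0.999, -0.001], [-0.999, -0.053, 0.001], [-0.001, 0.001, -1.0]]
ft_force: [0.2, -0.4, -1.3]
grip_width: 0.0148
```

Call:
servo_tool(targets=[[0.95,[0,-5,0],[0,0,0]],[0.95,[0,0,0],[0,0,0]],[0.95,[0,0,0],[0,0,0]],[0.95,[0,0,0],[0,0,0]]])

```text
time_s: 14.92
tool_pos: [0.5658, -0.0179, 0.041]
tcp_rot: [[0.053, -0.999, -0.003], [-0.999, -0.053, 0.0], [-0.001, 0.003, -1.0]]
ft_force: [-0.5, 0.1, -1.2]
grip_width: 0.0151
```

Call:
servo_tool(targets=[[0.95,[0,0,-4],[0,0,0]],[0.95,[0,0,-5],[0,0,0]],[0.95,[0,0,-6],[0,0,0]],[0.95,[0,0,-8],[0,0,0]],[0.95,[0,0,-10],[0,0,0]]])

```text
time_s: 15.33
tool_pos: [0.5665, -0.018, 0.0749]
tcp_rot: [[0.053, -0.999, -0.003], [-0.999, -0.053, 0.001], [-0.001, 0.003, -1.0]]
ft_force: [0.4, -0.8, -1.9]
grip_width: 0.0152
```

Call:
servo_tool(targets=[[0.95,[0,0,-14],[0,0,0]],[0.95,[0,0,-18],[0,0,0]],[0.95,[0,0,-20],[0,0,0]],[0.95,[0,0,-18],[0,0,0]],[0.95,[0,0,-14],[0,0,0]]])

```text
time_s: 15.75
tool_pos: [0.5679, -0.0177, 0.1613]
tcp_rot: [[0.053, -0.999, 0.001], [-0.999, -0.053, 0.0], [-0.0, -0.001, -1.0]]
ft_force: [-0.1, -0.1, -2.5]
grip_width: 0.0153
```

Call:
servo_tool(targets=[[0.95,[0,0,-8],[0,0,0]],[0.95,[0,0,-2],[0,0,0]],[0.95,[0,0,0],[0,0,0]],[0.95,[0,0,0],[0,0,0]]])

```text
time_s: 16.08
tool_pos: [0.5666, -0.0182, 0.1679]
tcp_rot: [[0.053, -0.999, -0.003], [-0.999, -0.053, 0.0], [-0.001, 0.003, -1.0]]
ft_force: [-0.5, -0.8, -2.7]
grip_width: 0.015
```

```bash
python3 -c "
from h import *
st();trays()
C=np.array([.5815,.288]);a=np.radians(27.9);X=np.array([np.cos(a),np.sin(a)]);Y=np.array([-X[1],X[0]])
for y in(-.11,0,.11):
  c=C+y*Y;print(y,c.round(4),'place',(c-.105*X).round(4),'back',(c-.26*X).round(4))
b=C-.11*Y-.26*X
plan([(.475,-.02,.165,3),(*b,.165,27.9)],step=22)"
```

```text
t 16.08 p [ 0.5666 -0.0182  0.1679] yaw 3.02 tilt [-0.0006  0.0028] F [-0.5 -0.8 -2.7] w 0.015 q [ 0.48  0.48 -0.64  1.82  0.34  0.96 -1.82]
tray n 6 px [363. 213.] z 0.03 c [0.6059 0.0088] yaw 2.3 sd [0.022  0.0308]
tray n 6 px [248. 221.] z 0.03 c [ 0.599  -0.3296] yaw -37.0 sd [0.0197 0.0277]
tray n 6 px [304. 227.] z 0.03 c [ 0.6357 -0.1685] yaw -6.5 sd [0.0201 0.0278]
-0.11 [0.633  0.1908] place [0.5402 0.1417] back [0.4032 0.0691]
0 [0.5815 0.288 ] place [0.4887 0.2389] back [0.3517 0.1663]
0.11 [0.53   0.3852] place [0.4372 0.3361] back [0.3002 0.2636]
1 x [-0.6, 18.3, 0.6] [0.0007, 0.0002, 0.0001]
4 x [-0.6, 18.3, 0.5] [0.0007, 0.0002, 0.0001]
1 x --
1 x [-15.5, 11.2, 0.0] [0.0, 0.0, -0.0724]
1 x [-16.2, 10.0, 0.0] [0.0, 0.0, -0.0724]
1 x [-16.9, 8.8, 0.0] [0.0, 0.0, -0.0724]
1 x [-17.5, 7.6, 0.0] [0.0, 0.0, -0.0724]
1 x [-18.0, 6.3, 0.0] [0.0, 0.0, -0.0724]
1 x [-18.4, 5.0, 0.0] [0.0, 0.0, -0.0724]
1 x --
```

Call:
servo_tool(targets=[[0.95,[0,4,0],[0,0,0]],[0.95,[0,8,0],[0,0,0]],[0.95,[0,12,0],[0,0,0]],[0.95,[0,14,0],[0,0,0]],[0.95,[0,14,0],[0,0,0]]])

```text
time_s: 16.55
tool_pos: [0.5135, -0.0205, 0.1676]
tcp_rot: [[0.053, -0.999, -0.004], [-0.999, -0.053, 0.001], [-0.001, 0.004, -1.0]]
ft_force: [0.2, 0.7, -2.0]
grip_width: 0.0153
```

Call:
servo_tool(targets=[[0.95,[0,14,0],[0,0,0]],[0.95,[0,12,0],[0,0,0]],[0.95,[0,8,0],[0,0,0]],[0.95,[0,4,0],[0,0,0]],[0.95,[0,2,0],[0,0,0]]])

```text
time_s: 16.97
tool_pos: [0.4745, -0.023, 0.1683]
tcp_rot: [[0.053, -0.999, -0.002], [-0.999, -0.053, 0.0], [-0.0, 0.002, -1.0]]
ft_force: [0.9, -1.2, -3.1]
grip_width: 0.015
```

```bash
python3 -c "
from h import *
st()
plan([(.456,.097,.165,27.9)],step=10)"
```

```text
t 16.97 p [ 0.4745 -0.023   0.1683] yaw 3.02 tilt [-0.0004  0.0023] F [ 0.9 -1.2 -3.1] w 0.015 q [ 0.58  0.32 -0.68  2.04  0.27  0.87 -1.77]
1 x [-9.3, 0.9, 0.3] [0.0002, 0.0001, -0.0334]
1 x [-9.3, 0.6, 0.3] [0.0002, 0.0001, -0.0334]
1 x [-9.3, 0.3, 0.3] [0.0002, 0.0001, -0.0334]
1 x [-9.3, 0.0, 0.3] [0.0002, 0.0001, -0.0334]
1 x [-9.3, -0.3, 0.3] [0.0002, 0.0001, -0.0334]
1 x [-9.3, -0.6, 0.3] [0.0002, 0.0001, -0.0334]
1 x [-9.3, -0.9, 0.3] [0.0002, 0.0001, -0.0334]
1 x [-9.3, -1.2, 0.3] [0.0002, 0.0001, -0.0334]
1 x [-9.2, -1.6, 0.3] [0.0002, 0.0001, -0.0334]
1 x [-9.2, -1.9, 0.3] [0.0002, 0.0001, -0.0334]
1 x [-9.1, -2.2, 0.3] [0.0002, 0.0001, -0.0334]
1 x [-9.0, -2.5, 0.3] [0.0002, 0.0001, -0.0334]
1 x [-8.9, -2.8, 0.3] [0.0002, 0.0001, -0.0334]
1 x --
```

Call:
servo_tool(targets=[[0.95,[-4,1,0],[0,0,-0.015]],[0.95,[-7,1,0],[0,0,-0.028]],[0.95,[-10,0.5,0],[0,0,-0.035]],[0.95,[-10,0,0],[0,0,-0.035]],[0.95,[-10,0,0],[0,0,-0.035]]])

```text
time_s: 17.38
tool_pos: [0.4683, 0.0195, 0.1686]
tcp_rot: [[0.204, -0.979, -0.002], [-0.979, -0.204, 0.001], [-0.002, 0.001, -1.0]]
ft_force: [0.3, -0.2, -2.6]
grip_width: 0.0151
```

Call:
servo_tool(targets=[[0.95,[-10,-0.5,0],[0,0,-0.035]],[0.95,[-10,-0.5,0],[0,0,-0.035]],[0.95,[-10,-1,0],[0,0,-0.035]],[0.95,[-10,-1,0],[0,0,-0.035]],[0.95,[-10,-1.5,0],[0,0,-0.035]]])

```text
time_s: 17.8
tool_pos: [0.4589, 0.0682, 0.1685]
tcp_rot: [[0.371, -0.929, -0.002], [-0.929, -0.371, 0.001], [-0.001, 0.002, -1.0]]
ft_force: [0.0, -0.3, -2.9]
grip_width: 0.0153
```

Call:
servo_tool(targets=[[0.95,[-10,-2,0],[0,0,-0.035]],[0.95,[-9,-2,0],[0,0,-0.035]],[0.95,[-7,-3,0],[0,0,-0.028]],[0.95,[-5,-3,0],[0,0,-0.018]],[0.95,[-2,-3,0],[0,0,-0.01]]])

```text
time_s: 18.22
tool_pos: [0.4572, 0.1038, 0.1686]
tcp_rot: [[0.483, -0.876, -0.002], [-0.876, -0.483, 0.001], [-0.002, 0.001, -1.0]]
ft_force: [0.3, 0.4, -3.0]
grip_width: 0.0147
```

Call:
servo_tool(targets=[[0.95,[0,0,0],[0,0,0]],[0.95,[0,0,0],[0,0,0]],[0.95,[0,0,0],[0,0,0]],[0.95,[0,0,0],[0,0,0]]])

```text
time_s: 18.55
tool_pos: [0.4574, 0.1022, 0.1685]
tcp_rot: [[0.48, -0.877, -0.002], [-0.877, -0.48, 0.0], [-0.001, 0.002, -1.0]]
ft_force: [0.2, 0.3, -3.1]
grip_width: 0.0148
```

```bash
sed -i 's/    zz=z$/&/; s/if (G\[I\].mean(0)\[1\]>.1): zz=.12/if (G[I].mean(0)[1]>.05): zz=zd/; s/def trays(z=.03,show=True)/def trays(z=.03,zd=.12)/' h.py; python3 -c "
from h import *
st();trays(zd=.152)
plan([(.5366,.1398,.165,27.9)],step=10)"
```

```text
t 18.55 p [0.4574 0.1022 0.1685] yaw 28.69 tilt [-0.0013  0.0017] F [ 0.2  0.3 -3.1] w 0.0148 q [ 0.43  0.35 -0.82  2.05  0.33  0.88 -1.65]
tray n 4 px [412. 167.] z 0.152 c [0.5402 0.1479] yaw -60.3 sd [0.0181 0.0206]
tray n 6 px [248. 221.] z 0.03 c [ 0.599  -0.3296] yaw -37.0 sd [0.0197 0.0278]
tray n 6 px [304. 227.] z 0.03 c [ 0.6358 -0.1689] yaw -6.1 sd [0.0198 0.0278]
2 x [0.6, -9.7, 0.4] [0.0002, 0.0001, 0.0015]
7 x [0.5, -9.7, 0.4] [0.0002, 0.0001, 0.0015]
1 x --
```

Call:
servo_tool(targets=[[0.95,[0.5,-3,0],[0,0,0.002]],[0.95,[0.5,-7,0],[0,0,0.002]],[0.95,[0.5,-10,0],[0,0,0.002]],[0.95,[0.5,-12,0],[0,0,0.002]],[0.95,[0.5,-12,0],[0,0,0.002]]])

```text
time_s: 19.02
tool_pos: [0.4987, 0.122, 0.1686]
tcp_rot: [[0.472, -0.882, -0.001], [-0.882, -0.472, 0.001], [-0.001, 0.001, -1.0]]
ft_force: [-0.1, -0.7, -2.5]
grip_width: 0.0148
```

Call:
servo_tool(targets=[[0.95,[0.5,-12,0],[0,0,0.002]],[0.95,[0.5,-12,0],[0,0,0.002]],[0.95,[0.5,-10,0],[0,0,0]],[0.95,[0.5,-6,0],[0,0,0]],[0.95,[0.5,-3,0],[0,0,0]]])

```text
time_s: 19.43
tool_pos: [0.5374, 0.1404, 0.1683]
tcp_rot: [[0.469, -0.883, -0.002], [-0.883, -0.469, 0.001], [-0.002, 0.001, -1.0]]
ft_force: [0.0, -0.1, -2.5]
grip_width: 0.015
```

Call:
servo_tool(targets=[[0.95,[0,0,0],[0,0,0]],[0.95,[0,0,0],[0,0,0]],[0.95,[0,0,0],[0,0,0]]])

```text
time_s: 19.68
tool_pos: [0.5358, 0.1393, 0.1683]
tcp_rot: [[0.469, -0.883, -0.003], [-0.883, -0.469, 0.0], [-0.001, 0.002, -1.0]]
ft_force: [0.9, -0.1, -2.8]
grip_width: 0.0151
```

```bash
python3 -c "
from h import *
st();trays(zd=.152)
plan([(.5366,.1398,.165,27.9),(.5366,.1398,.1307,27.9)],step=10)
from workcell import ctrl
a=ctrl.capture('side')['img'][180:400,200:440];b=ctrl.capture('scene')['img'][100:250,340:540]
cv2.imwrite('pics/p1.png',np.hstack([cv2.resize(a,None,fx=1.636,fy=1.636,interpolation=cv2.INTER_CUBIC)[:360],cv2.resize(b,None,fx=2,fy=2.4,interpolation=cv2.INTER_CUBIC)[:359]] if 0 else [cv2.resize(a,(380,360)),cv2.resize(b,(420,360))])[:,:,::-1])"
```

```text
t 19.68 p [0.5358 0.1393 0.1683] yaw 27.95 tilt [-0.0013  0.0022] F [ 0.9 -0.1 -2.8] w 0.0151 q [ 0.3   0.49 -0.77  1.85  0.41  0.97 -1.73]
tray n 4 px [438. 197.] z 0.152 c [0.6474 0.1984] yaw -61.4 sd [0.0171 0.0208]
tray n 6 px [304. 227.] z 0.03 c [ 0.6358 -0.1688] yaw -6.3 sd [0.0198 0.0279]
tray n 6 px [243. 212.] z 0.03 c [ 0.5665 -0.3435] yaw -37.6 sd [0.0198 0.0277]
1 x [-0.1, -1.0, 3.4] [0.002, 0.0012, 0.0008]
1 x --
4 x [0.0, 0.0, 8.6] [0.0, 0.0, 0.0]
1 x --
```

View pics/p1.png

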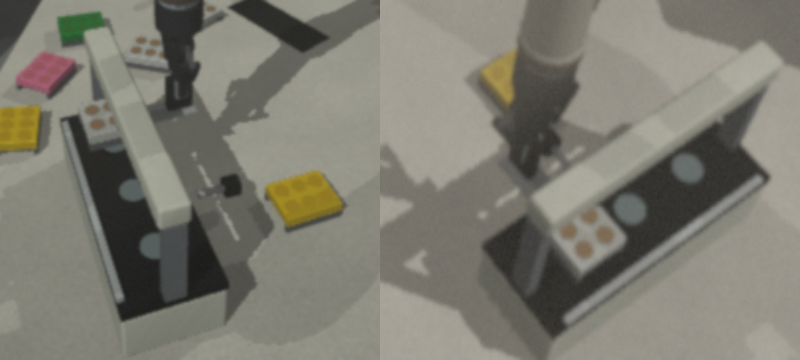

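View: tray R is level on the blade under the bar, with the four rear wells showing at about (588,233). Measured centre is (.634,.191) against a target of (.633,.191). The detector also shows tray L has been knocked to (.567,-.344). Lowering now.

Call:
servo_tool(targets=[[0.95,[0,0,4],[0,0,0]],[0.95,[0,0,7],[0,0,0]],[0.95,[0,0,8],[0,0,0]],[0.95,[0,0,7],[0,0,0]],[0.95,[0,0,5],[0,0,0]]])

```text
time_s: 20.25
tool_pos: [0.5356, 0.1393, 0.136]
tcp_rot: [[0.469, -0.883, -0.004], [-0.883, -0.469, 0.0], [-0.002, 0.003, -1.0]]
ft_force: [-0.1, -0.7, -1.9]
grip_width: 0.0151
```

Call:
servo_tool(targets=[[0.95,[0,0,3],[0,0,0]],[0.95,[0,0,2.5],[0,0,0]],[0.95,[0,0,0],[0,0,0]],[0.95,[0,0,0],[0,0,0]],[0.95,[0,0,0],[0,0,0]]])

```text
time_s: 20.67
tool_pos: [0.5366, 0.1398, 0.1323]
tcp_rot: [[0.469, -0.883, -0.001], [-0.883, -0.469, 0.001], [-0.001, 0.001, -1.0]]
ft_force: [-0.4, 0.3, -2.1]
grip_width: 0.0151
```

```bash
python3 -c "
from h import *
st();trays(zd=.12)"
```

```text
t 20.67 p [0.5366 0.1398 0.1323] yaw 27.95 tilt [-0.0013  0.0007] F [-0.4  0.3 -2.1] w 0.0151 q [ 0.27  0.54 -0.74  1.87  0.45  0.9  -1.77]
tray n 4 px [436. 202.] z 0.12 c [0.6456 0.1983] yaw -62.4 sd [0.018  0.0208]
tray n 6 px [304. 227.] z 0.03 c [ 0.6358 -0.1688] yaw -6.1 sd [0.0198 0.0278]
tray n 6 px [243. 212.] z 0.03 c [ 0.5665 -0.3436] yaw -37.3 sd [0.0198 0.0278]
```

Call:
servo_tool(targets=[[0.95,[0,4,0],[0,0,0]],[0.95,[0,8,0],[0,0,0]],[0.95,[0,12,0],[0,0,0]],[0.95,[0,16,0],[0,0,0]],[0.95,[0,18,0],[0,0,0]]])

```text
time_s: 21.13
tool_pos: [0.4842, 0.1122, 0.1321]
tcp_rot: [[0.469, -0.883, -0.002], [-0.883, -0.469, 0.001], [-0.001, 0.001, -1.0]]
ft_force: [0.1, 0.1, -1.9]
grip_width: 0.0149
```

Call:
servo_tool(targets=[[0.95,[0,18,0],[0,0,0]],[0.95,[0,18,0],[0,0,0]],[0.95,[0,16,0],[0,0,0]],[0.95,[0,10,0],[0,0,0]],[0.95,[0,4,-3],[0,0,0]]])

```text
time_s: 21.55
tool_pos: [0.4244, 0.0801, 0.1347]
tcp_rot: [[0.468, -0.884, -0.004], [-0.884, -0.468, -0.001], [-0.001, 0.004, -1.0]]
ft_force: [-0.7, -0.4, -2.4]
grip_width: 0.0151
```

Call:
servo_tool(targets=[[0.95,[0,0,-10],[0,0,0]],[0.95,[0,0,-12],[0,0,0]],[0.95,[0,0,-8],[0,0,0]],[0.95,[0,0,0],[0,0,0]],[0.95,[0,0,0],[0,0,0]]])

```text
time_s: 21.97
tool_pos: [0.428, 0.0818, 0.166]
tcp_rot: [[0.469, -0.883, 0.001], [-0.883, -0.469, 0.001], [-0.0, -0.001, -1.0]]
ft_force: [0.3, -0.1, -2.0]
grip_width: 0.0152
```

```bash
python3 -c "
from h import *
st();trays(zd=.12)
plan([(.402,-.1432,.16,-6.2)],step=25)"
```

```text
t 21.97 p [0.428  0.0818 0.166 ] yaw 27.95 tilt [-0.0005 -0.0009] F [ 0.3 -0.1 -2. ] w 0.0152 q [ 0.5   0.29 -0.85  2.12  0.29  0.85 -1.6 ]
tray n 4 px [435. 202.] z 0.12 c [0.6457 0.1983] yaw -62.8 sd [0.018  0.0207]
tray n 6 px [304. 227.] z 0.03 c [ 0.6358 -0.1689] yaw -5.9 sd [0.0197 0.0278]
tray n 6 px [243. 212.] z 0.03 c [ 0.5665 -0.3435] yaw -37.7 sd [0.0199 0.0278]
1 x [18.7, 12.8, 0.5] [0.0001, 0.0001, 0.0596]
1 x [19.4, 11.6, 0.5] [0.0001, 0.0001, 0.0596]
1 x [20.1, 10.5, 0.5] [0.0001, 0.0001, 0.0596]
1 x [20.6, 9.2, 0.5] [0.0001, 0.0001, 0.0596]
1 x [21.2, 8.0, 0.5] [0.0001, 0.0001, 0.0596]
1 x [21.6, 6.7, 0.5] [0.0001, 0.0001, 0.0596]
1 x [22.0, 5.4, 0.5] [0.0001, 0.0001, 0.0596]
1 x [22.2, 4.1, 0.5] [0.0001, 0.0001, 0.0596]
1 x [22.5, 2.8, 0.5] [0.0001, 0.0001, 0.0596]
1 x [22.6, 1.4, 0.5] [0.0001, 0.0001, 0.0596]
1 x --
```

Call:
servo_tool(targets=[[0.95,[19,13,0],[0,0,0.06]],[0.95,[19.5,11.5,0],[0,0,0.06]],[0.95,[20,10.5,0],[0,0,0.06]],[0.95,[20.5,9,0],[0,0,0.06]],[0.95,[21,8,0],[0,0,0.06]]])

```text
time_s: 22.43
tool_pos: [0.4137, -0.0317, 0.1645]
tcp_rot: [[0.184, -0.983, -0.003], [-0.983, -0.184, 0.001], [-0.002, 0.003, -1.0]]
ft_force: [0.4, -0.7, -1.6]
grip_width: 0.015
```

Call:
servo_tool(targets=[[0.95,[21.5,7,0],[0,0,0.06]],[0.95,[22,5.5,0],[0,0,0.06]],[0.95,[22,4,0],[0,0,0.06]],[0.95,[22.5,3,0],[0,0,0.06]],[0.95,[22.5,1.5,0],[0,0,0.056]]])

```text
time_s: 22.85
tool_pos: [0.4002, -0.1438, 0.1644]
tcp_rot: [[-0.111, -0.994, -0.003], [-0.994, 0.111, 0.001], [-0.001, 0.003, -1.0]]
ft_force: [0.4, 0.4, -1.5]
grip_width: 0.0147
```

Call:
servo_tool(targets=[[0.95,[0,0,10],[0,0,0]],[0.95,[0,0,20],[0,0,0]],[0.95,[0,0,25],[0,0,0]],[0.95,[0,0,20],[0,0,0]],[0.95,[0,0,10],[0,0,0]]])

```text
time_s: 23.27
tool_pos: [0.3988, -0.1419, 0.0774]
tcp_rot: [[-0.107, -0.994, -0.006], [-0.994, 0.107, 0.003], [-0.002, 0.006, -1.0]]
ft_force: [-0.4, -1.0, -2.0]
grip_width: 0.0151
```

Call:
servo_tool(targets=[[0.95,[0,0,5],[0,0,0]],[0.95,[0,0,0],[0,0,0]],[0.95,[0,0,0],[0,0,0]],[0.95,[0,0,0],[0,0,0]]])

```text
time_s: 23.6
tool_pos: [0.4015, -0.1431, 0.0758]
tcp_rot: [[-0.108, -0.994, -0.0], [-0.994, 0.108, -0.0], [0.0, 0.0, -1.0]]
ft_force: [0.4, -0.3, -1.3]
grip_width: 0.015
```

```bash
python3 -c "
from h import *
st();trays(zd=.12)
plan([(.402,-.1432,.0412,-6.1)],step=25)"
```

```text
t 23.6 p [ 0.4015 -0.1431  0.0758] yaw -6.18 tilt [0.0001 0.0003] F [ 0.4 -0.3 -1.3] w 0.015 q [ 0.75  0.4  -0.55  2.21  0.35  0.62 -1.73]
tray n 4 px [435. 202.] z 0.12 c [0.6458 0.1982] yaw -64.2 sd [0.0179 0.0207]
tray n 6 px [304. 227.] z 0.03 c [ 0.6358 -0.1688] yaw -6.2 sd [0.0198 0.0278]
tray n 6 px [243. 212.] z 0.03 c [ 0.5665 -0.3435] yaw -37.5 sd [0.0198 0.0278]
2 x [-0.0, -0.2, 17.4] [0.0, -0.0002, -0.0008]
1 x --
```

Call:
servo_tool(targets=[[0.95,[0,0,8],[0,0,0]],[0.95,[0,0,12],[0,0,0]],[0.95,[0,0,9],[0,0,0]],[0.95,[0,0,4],[0,0,0]],[0.95,[0,0,1],[0,0,0]]])

```text
time_s: 24.07
tool_pos: [0.3999, -0.1427, 0.0402]
tcp_rot: [[-0.108, -0.994, -0.003], [-0.994, 0.108, 0.001], [-0.001, 0.003, -1.0]]
ft_force: [0.7, -0.5, -2.1]
grip_width: 0.0151
```

Call:
servo_tool(targets=[[0.95,[0,0,0],[0,0,0]],[0.95,[0,0,0],[0,0,0]],[0.95,[0,0,0],[0,0,0]],[0.95,[0,0,0],[0,0,0]]])

```text
time_s: 24.4
tool_pos: [0.4009, -0.1431, 0.0414]
tcp_rot: [[-0.108, -0.994, -0.001], [-0.994, 0.108, 0.0], [-0.0, 0.001, -1.0]]
ft_force: [-1.0, 0.1, -1.3]
grip_width: 0.0152
```

Call:
servo_tool(targets=[[0.95,[0,-6,0],[0,0,0]],[0.95,[0,-10,0],[0,0,0]],[0.95,[0,-14,0],[0,0,0]],[0.95,[0,-14,0],[0,0,0]],[0.95,[0,-14,0],[0,0,0]]])

```text
time_s: 24.82
tool_pos: [0.4601, -0.1495, 0.0412]
tcp_rot: [[-0.108, -0.994, -0.001], [-0.994, 0.108, 0.0], [-0.0, 0.001, -1.0]]
ft_force: [0.5, 0.6, -2.3]
grip_width: 0.0151
```

```bash
python3 -c "
from h import *
st();trays(zd=.12)
a=np.radians(-6.2);plan([(.6358-.107*np.cos(a),-.1688-.107*np.sin(a),.0412,-6.2)],step=14)"
```

```text
t 24.82 p [ 0.4601 -0.1495  0.0412] yaw -6.21 tilt [-0.0004  0.0006] F [ 0.5  0.6 -2.3] w 0.0151 q [ 0.66  0.54 -0.48  2.09  0.43  0.61 -1.8 ]
tray n 4 px [435. 202.] z 0.12 c [0.6457 0.1982] yaw -63.0 sd [0.018  0.0208]
tray n 6 px [243. 212.] z 0.03 c [ 0.5664 -0.3435] yaw -37.1 sd [0.0198 0.0278]
tray n 6 px [304. 227.] z 0.03 c [ 0.6358 -0.1689] yaw -6.4 sd [0.0197 0.0278]
2 x [0.1, -13.2, 0.2] [-0.0008, 0.0002, 0.0]
3 x [0.1, -13.2, 0.1] [-0.0008, 0.0002, 0.0]
1 x --
```

Call:
servo_tool(targets=[[0.95,[0,-14,0],[0,0,0]],[0.95,[0,-16,0],[0,0,0]],[0.95,[0,-16,0],[0,0,0]],[0.95,[0,-12,0],[0,0,0]],[0.95,[0,-7,0],[0,0,0]]])

```text
time_s: 25.28
tool_pos: [0.5251, -0.1562, 0.041]
tcp_rot: [[-0.108, -0.994, 0.0], [-0.994, 0.108, 0.001], [-0.001, -0.0, -1.0]]
ft_force: [0.0, 0.3, -1.0]
grip_width: 0.0152
```

Call:
servo_tool(targets=[[0.95,[0,-2,0],[0,0,0]],[0.95,[0,0,0],[0,0,0]],[0.95,[0,0,0],[0,0,0]],[0.95,[0,0,-3],[0,0,0]],[0.95,[0,0,-4],[0,0,0]]])

```text
time_s: 25.7
tool_pos: [0.5236, -0.1564, 0.0476]
tcp_rot: [[-0.108, -0.994, -0.004], [-0.994, 0.108, 0.001], [-0.0, 0.004, -1.0]]
ft_force: [1.3, 0.7, -2.2]
grip_width: 0.0151
```

Call:
servo_tool(targets=[[0.95,[0,0,-6],[0,0,0]],[0.95,[0,0,-8],[0,0,0]],[0.95,[0,0,-10],[0,0,0]],[0.95,[0,0,-14],[0,0,0]],[0.95,[0,0,-18],[0,0,0]]])

```text
time_s: 26.12
tool_pos: [0.5241, -0.1563, 0.1044]
tcp_rot: [[-0.108, -0.994, -0.003], [-0.994, 0.108, 0.001], [-0.001, 0.003, -1.0]]
ft_force: [0.2, -0.1, -3.7]
grip_width: 0.0152
```

Call:
servo_tool(targets=[[0.95,[0,0,-20],[0,0,0]],[0.95,[0,0,-18],[0,0,0]],[0.95,[0,0,-14],[0,0,0]],[0.95,[0,0,-8],[0,0,0]],[0.95,[0,0,-4],[0,0,0]]])

```text
time_s: 26.53
tool_pos: [0.5258, -0.1568, 0.1698]
tcp_rot: [[-0.108, -0.994, 0.001], [-0.994, 0.108, -0.001], [0.001, -0.001, -1.0]]
ft_force: [-0.2, -0.5, -3.3]
grip_width: 0.015
```

Call:
servo_tool(targets=[[0.95,[0,0,0],[0,0,0]],[0.95,[0,0,0],[0,0,0]],[0.95,[0,0,0],[0,0,0]]])

```text
time_s: 26.78
tool_pos: [0.5242, -0.1564, 0.1669]
tcp_rot: [[-0.108, -0.994, -0.004], [-0.994, 0.108, 0.001], [-0.001, 0.004, -1.0]]
ft_force: [0.0, 0.4, -3.2]
grip_width: 0.0151
```

```bash
python3 -c "
from h import *
st();trays(z=.152)
C=np.array([.5815,.288]);a=np.radians(27.9);X=np.array([np.cos(a),np.sin(a)]);b=C-.21*X
plan([(.45,-.05,.168,0),(*b,.168,27.9)],step=16,rot=.05)"
```

```text
t 26.78 p [ 0.5242 -0.1564  0.1669] yaw -6.2 tilt [-0.0008  0.0037] F [ 0.   0.4 -3.2] w 0.0151 q [ 0.7   0.43 -0.58  1.87  0.29  0.92 -1.69]
tray n 4 px [435. 202.] z 0.12 c [0.6458 0.1983] yaw -62.6 sd [0.0179 0.0208]
tray n 6 px [243. 212.] z 0.152 c [ 0.6415 -0.3315] yaw -37.6 sd [0.018  0.0251]
tray n 6 px [304. 206.] z 0.152 c [ 0.6383 -0.1689] yaw -6.2 sd [0.0197 0.0278]
1 x [-10.9, 9.5, -0.1] [0.0004, 0.0001, -0.012]
1 x [-11.0, 9.3, -0.1] [0.0004, 0.0001, -0.012]
1 x [-11.1, 9.2, -0.1] [0.0004, 0.0001, -0.012]
1 x [-11.2, 9.1, -0.1] [0.0004, 0.0001, -0.012]
1 x [-11.3, 8.9, -0.1] [0.0004, 0.0001, -0.012]
1 x [-11.4, 8.8, -0.1] [0.0004, 0.0001, -0.012]
1 x [-11.5, 8.7, -0.1] [0.0004, 0.0001, -0.012]
1 x [-11.6, 8.5, -0.1] [0.0004, 0.0001, -0.012]
1 x [-11.7, 8.4, -0.1] [0.0004, 0.0001, -0.012]
1 x --
1 x [-15.0, 3.4, 0.0] [0.0, 0.0, -0.0304]
1 x [-15.1, 2.9, 0.0] [0.0, 0.0, -0.0304]
1 x [-15.2, 2.5, 0.0] [0.0, 0.0, -0.0304]
1 x [-15.2, 2.0, 0.0] [0.0, 0.0, -0.0304]
1 x [-15.3, 1.5, 0.0] [0.0, 0.0, -0.0304]
1 x [-15.3, 1.1, 0.0] [0.0, 0.0, -0.0304]
1 x [-15.3, 0.6, 0.0] [0.0, 0.0, -0.0304]
1 x [-15.4, 0.1, 0.0] [0.0, 0.0, -0.0304]
1 x [-15.4, -0.3, 0.0] [0.0, 0.0, -0.0304]
1 x [-15.3, -0.8, 0.0] [0.0, 0.0, -0.0304]
1 x [-15.3, -1.3, 0.0] [0.0, 0.0, -0.0304]
1 x [-15.3, -1.7, 0.0] [0.0, 0.0, -0.0304]
1 x [-15.2, -2.2, 0.0] [0.0, 0.0, -0.0304]
1 x [-15.1, -2.7, 0.0] [0.0, 0.0, -0.0304]
1 x [-15.0, -3.1, 0.0] [0.0, 0.0, -0.0304]
1 x [-14.9, -3.6, 0.0] [0.0, 0.0, -0.0304]
1 x --
```

Call:
servo_tool(targets=[[0.95,[-4,3,-2],[0,0,-0.004]],[0.95,[-8,6,-3],[0,0,-0.008]],[0.95,[-11,9,-3],[0,0,-0.012]],[0.95,[-11,9,-3],[0,0,-0.012]],[0.95,[-11,9,-3],[0,0,-0.012]]])

```text
time_s: 27.25
tool_pos: [0.492, -0.1064, 0.1821]
tcp_rot: [[-0.058, -0.998, -0.002], [-0.998, 0.058, 0.001], [-0.001, 0.002, -1.0]]
ft_force: [0.0, 0.3, -2.9]
grip_width: 0.0148
```

Call:
servo_tool(targets=[[0.95,[-11,9,-1],[0,0,-0.012]],[0.95,[-11,9,0],[0,0,-0.012]],[0.95,[-12,9,0],[0,0,-0.012]],[0.95,[-12,9,0],[0,0,-0.012]],[0.95,[-13,8,0],[0,0,-0.016]]])

```text
time_s: 27.67
tool_pos: [0.4501, -0.0468, 0.1829]
tcp_rot: [[0.005, -1.0, -0.002], [-1.0, -0.005, 0.0], [-0.0, 0.002, -1.0]]
ft_force: [-0.3, -0.0, -2.9]
grip_width: 0.0151
```

Call:
servo_tool(targets=[[0.95,[-15,4,0],[0,0,-0.03]],[0.95,[-15,3,0],[0,0,-0.03]],[0.95,[-15,2.5,0],[0,0,-0.03]],[0.95,[-15,2,0],[0,0,-0.03]],[0.95,[-15,1.5,0],[0,0,-0.03]]])

```text
time_s: 28.08
tool_pos: [0.4334, 0.0279, 0.1831]
tcp_rot: [[0.157, -0.988, -0.002], [-0.988, -0.157, 0.001], [-0.001, 0.001, -1.0]]
ft_force: [-0.4, -0.1, -2.5]
grip_width: 0.0152
```

Call:
servo_tool(targets=[[0.95,[-15,1,0],[0,0,-0.03]],[0.95,[-15,0.5,0],[0,0,-0.03]],[0.95,[-15,0,0],[0,0,-0.03]],[0.95,[-15,0,0],[0,0,-0.03]],[0.95,[-15,-1,0],[0,0,-0.03]]])

```text
time_s: 28.5
tool_pos: [0.4167, 0.1009, 0.1831]
tcp_rot: [[0.302, -0.953, -0.002], [-0.953, -0.302, 0.001], [-0.001, 0.002, -1.0]]
ft_force: [0.8, 0.2, -2.1]
grip_width: 0.0153
```

Call:
servo_tool(targets=[[0.95,[-15,-1,0],[0,0,-0.03]],[0.95,[-15,-2,0],[0,0,-0.03]],[0.95,[-14,-2,0],[0,0,-0.03]],[0.95,[-10,-2,0],[0,0,-0.03]],[0.95,[-6,-1,0],[0,0,-0.025]]])

```text
time_s: 28.92
tool_pos: [0.4036, 0.1605, 0.1833]
tcp_rot: [[0.438, -0.899, -0.002], [-0.899, -0.438, 0.001], [-0.002, 0.001, -1.0]]
ft_force: [0.5, -0.5, -3.4]
grip_width: 0.015
```

Call:
servo_tool(targets=[[0.95,[-2,0,0],[0,0,-0.01]],[0.95,[0,0,0],[0,0,0]],[0.95,[0,0,0],[0,0,0]],[0.95,[0,0,0],[0,0,0]]])

```text
time_s: 29.25
tool_pos: [0.4033, 0.1595, 0.1831]
tcp_rot: [[0.441, -0.897, -0.002], [-0.897, -0.441, 0.0], [-0.001, 0.002, -1.0]]
ft_force: [0.2, 0.5, -3.6]
grip_width: 0.015
```

```bash
python3 -c "
from h import *
st();trays(zd=.12)
C=np.array([.5815,.288]);a=np.radians(27.9);X=np.array([np.cos(a),np.sin(a)]);b=C-.112*X;print(b)
plan([(*(C-.19*X),.182,27.9),(*b,.182,27.9)],step=12,rot=.05)"
```

```text
t 29.25 p [0.4033 0.1595 0.1831] yaw 26.19 tilt [-0.001   0.0018] F [ 0.2  0.5 -3.6] w 0.015 q [ 0.36  0.26 -0.89  2.11  0.26  0.88 -1.79]
tray n 6 px [243. 212.] z 0.03 c [ 0.5665 -0.3435] yaw -37.7 sd [0.0198 0.0278]
tray n 4 px [435. 202.] z 0.12 c [0.6457 0.1983] yaw -62.2 sd [0.018  0.0208]
tray n 6 px [431. 152.] z 0.12 c [0.47  0.228] yaw 24.9 sd [0.0207 0.0291]
[0.48251825 0.23559186]
2 x [-7.7, -6.7, 0.3] [0.0004, 0.0003, -0.0074]
2 x [-7.6, -6.8, 0.3] [0.0004, 0.0003, -0.0074]
1 x --
7 x [0.0, -11.1, 0.0] [0.0, 0.0, 0.0]
1 x --
```

Call:
servo_tool(targets=[[0.95,[-5,-4,0],[0,0,-0.005]],[0.95,[-9,-8,0],[0,0,-0.008]],[0.95,[-9,-8,0],[0,0,-0.008]],[0.95,[-6,-9,0],[0,0,-0.008]],[0.95,[-2,-10,0],[0,0,-0.001]]])

```text
time_s: 29.72
tool_pos: [0.4238, 0.2071, 0.1833]
tcp_rot: [[0.471, -0.882, -0.002], [-0.882, -0.471, 0.001], [-0.002, 0.001, -1.0]]
ft_force: [1.0, 0.2, -2.5]
grip_width: 0.0149
```

Call:
servo_tool(targets=[[0.95,[0,-12,0],[0,0,0]],[0.95,[0,-13,0],[0,0,0]],[0.95,[0,-13,0],[0,0,0]],[0.95,[0,-12,0],[0,0,0]],[0.95,[0,-9,0],[0,0,0]]])

```text
time_s: 30.13
tool_pos: [0.4774, 0.234, 0.1829]
tcp_rot: [[0.469, -0.883, -0.002], [-0.883, -0.469, 0.001], [-0.002, 0.001, -1.0]]
ft_force: [-0.2, 0.6, -3.7]
grip_width: 0.0152
```

Call:
servo_tool(targets=[[0.95,[0,-5,0],[0,0,0]],[0.95,[0,-2,0],[0,0,0]],[0.95,[0,0,0],[0,0,0]],[0.95,[0,0,0],[0,0,0]],[0.95,[0,0,0],[0,0,0]]])

```text
time_s: 30.55
tool_pos: [0.4815, 0.2365, 0.183]
tcp_rot: [[0.47, -0.883, -0.002], [-0.883, -0.47, 0.0], [-0.001, 0.002, -1.0]]
ft_force: [-0.4, 0.6, -2.5]
grip_width: 0.0149
```

```bash
python3 -c "
from h import *
st();trays(zd=.166)
C=np.array([.5815,.288]);a=np.radians(27.9);X=np.array([np.cos(a),np.sin(a)]);b=C-.112*X;print(C+.0155*X)
plan([(*b,.182,27.9)],step=12,rot=.05)"
```

```text
t 30.55 p [0.4815 0.2365 0.183 ] yaw 28.02 tilt [-0.0011  0.0021] F [-0.4  0.6 -2.5] w 0.0149 q [ 0.15  0.46 -0.83  1.88  0.4   0.98 -1.93]
tray n 6 px [243. 212.] z 0.03 c [ 0.5665 -0.3436] yaw -37.7 sd [0.0198 0.0278]
tray n 4 px [435. 202.] z 0.166 c [0.6731 0.1819] yaw -62.8 sd [0.0173 0.02  ]
tray n 4 px [470. 175.] z 0.166 c [0.5965 0.2986] yaw -63.1 sd [0.0154 0.0207]
[0.59519837 0.29525291]
1 x [1.2, -0.5, 1.1] [0.0019, 0.001, 0.002]
1 x --
```

Call:
servo_tool(targets=[[0.95,[1.5,0,4],[0,0,0.002]],[0.95,[0,0,8],[0,0,0]],[0.95,[0,0,10],[0,0,0]],[0.95,[0,0,10],[0,0,0]],[0.95,[0,0,7],[0,0,0]]])

```text
time_s: 31.02
tool_pos: [0.4818, 0.2349, 0.1422]
tcp_rot: [[0.468, -0.884, -0.004], [-0.884, -0.468, -0.0], [-0.002, 0.003, -1.0]]
ft_force: [-1.3, 0.8, -2.6]
grip_width: 0.0154
```

Call:
servo_tool(targets=[[0.95,[0,0,5],[0,0,0]],[0.95,[0,0,3],[0,0,0]],[0.95,[0,0,3],[0,0,0]],[0.95,[0,0,1],[0,0,0]],[0.95,[0,0,0],[0,0,0]]])

```text
time_s: 31.43
tool_pos: [0.4827, 0.2358, 0.1321]
tcp_rot: [[0.468, -0.884, -0.002], [-0.884, -0.468, 0.001], [-0.002, 0.001, -1.0]]
ft_force: [0.2, 0.0, -2.2]
grip_width: 0.0153
```

Call:
servo_tool(targets=[[0.95,[0,0,0],[0,0,0]],[0.95,[0,0,0],[0,0,0]],[0.95,[0,0,0],[0,0,0]]])

```text
time_s: 31.68
tool_pos: [0.4829, 0.2357, 0.1325]
tcp_rot: [[0.468, -0.884, -0.001], [-0.884, -0.468, 0.001], [-0.001, 0.001, -1.0]]
ft_force: [-0.9, 0.1, -2.3]
grip_width: 0.0145
```

```bash
python3 -c "
from h import *
st();trays(zd=.12)"
```

```text
t 31.68 p [0.4829 0.2357 0.1325] yaw 27.89 tilt [-0.0013  0.0006] F [-0.9  0.1 -2.3] w 0.0145 q [ 0.11  0.53 -0.78  1.92  0.47  0.89 -1.99]
tray n 6 px [243. 212.] z 0.03 c [ 0.5665 -0.3435] yaw -37.5 sd [0.0198 0.0278]
tray n 4 px [435. 202.] z 0.12 c [0.6457 0.1982] yaw -62.3 sd [0.0179 0.0207]
tray n 4 px [465. 184.] z 0.12 c [0.5946 0.2964] yaw -63.0 sd [0.0179 0.0209]
```

Call:
servo_tool(targets=[[0.95,[0,4,0],[0,0,0]],[0.95,[0,8,0],[0,0,0]],[0.95,[0,12,0],[0,0,0]],[0.95,[0,16,0],[0,0,0]],[0.95,[0,18,0],[0,0,0]]])

```text
time_s: 32.15
tool_pos: [0.4304, 0.2081, 0.1321]
tcp_rot: [[0.468, -0.884, -0.002], [-0.884, -0.468, 0.001], [-0.002, 0.001, -1.0]]
ft_force: [-0.3, 0.1, -1.9]
grip_width: 0.0149
```

Call:
servo_tool(targets=[[0.95,[0,18,0],[0,0,0]],[0.95,[0,18,0],[0,0,0]],[0.95,[0,14,0],[0,0,0]],[0.95,[0,8,0],[0,0,0]],[0.95,[0,2,-3],[0,0,0]]])

```text
time_s: 32.57
tool_pos: [0.3763, 0.1789, 0.1348]
tcp_rot: [[0.468, -0.884, -0.003], [-0.884, -0.468, -0.001], [-0.0, 0.004, -1.0]]
ft_force: [-1.3, 0.1, -2.2]
grip_width: 0.0153
```

Call:
servo_tool(targets=[[0.95,[0,0,-12],[0,0,0]],[0.95,[0,0,-16],[0,0,0]],[0.95,[0,0,-12],[0,0,0]],[0.95,[0,0,-4],[0,0,0]],[0.95,[0,0,0],[0,0,0]]])

```text
time_s: 32.98
tool_pos: [0.3798, 0.1809, 0.1804]
tcp_rot: [[0.467, -0.884, 0.001], [-0.884, -0.467, 0.001], [-0.001, -0.002, -1.0]]
ft_force: [0.7, 0.5, -0.8]
grip_width: 0.015
```

```bash
python3 -c "
from h import *
st();trays(zd=.12)
plan([(.41,.02,.17,5),(.38,-.2004,.165,-37.5)],step=25)"
```

```text
t 32.98 p [0.3798 0.1809 0.1804] yaw 27.87 tilt [-0.0007 -0.0017] F [ 0.7  0.5 -0.8] w 0.015 q [ 0.34  0.24 -0.93  2.14  0.25  0.87 -1.83]
tray n 6 px [243. 212.] z 0.03 c [ 0.5665 -0.3435] yaw -37.6 sd [0.0199 0.0279]
tray n 4 px [436. 202.] z 0.12 c [0.6457 0.1983] yaw -61.1 sd [0.018  0.0208]
tray n 4 px [465. 184.] z 0.12 c [0.5946 0.2963] yaw -61.8 sd [0.0179 0.0208]
1 x [22.3, 6.8, 1.4] [0.0, 0.0001, 0.057]
1 x [22.7, 5.5, 1.4] [0.0, 0.0001, 0.057]
1 x [23.0, 4.2, 1.4] [0.0, 0.0001, 0.057]
1 x [23.2, 2.9, 1.4] [0.0, 0.0001, 0.057]
1 x [23.3, 1.6, 1.4] [0.0, 0.0001, 0.057]
1 x [23.3, 0.3, 1.4] [0.0, 0.0001, 0.057]
1 x [23.3, -1.1, 1.4] [0.0, 0.0001, 0.057]
1 x --
1 x [24.1, 5.5, 0.6] [0.0, 0.0, 0.0824]
1 x [24.5, 3.5, 0.6] [0.0, 0.0, 0.0824]
1 x [24.7, 1.4, 0.6] [0.0, 0.0, 0.0824]
1 x [24.7, -0.6, 0.6] [0.0, 0.0, 0.0824]
1 x [24.6, -2.6, 0.6] [0.0, 0.0, 0.0824]
1 x [24.3, -4.7, 0.6] [0.0, 0.0, 0.0824]
1 x [23.8, -6.6, 0.6] [0.0, 0.0, 0.0824]
1 x [23.2, -8.6, 0.6] [0.0, 0.0, 0.0824]
1 x [22.4, -10.5, 0.6] [0.0, 0.0, 0.0824]
1 x --
```

Call:
servo_tool(targets=[[0.95,[22,7,1],[0,0,0.057]],[0.95,[22.5,5.5,1],[0,0,0.057]],[0.95,[23,4,1],[0,0,0.057]],[0.95,[23,3,1],[0,0,0.057]],[0.95,[23.5,1.5,2],[0,0,0.057]]])

```text
time_s: 33.45
tool_pos: [0.4001, 0.065, 0.1725]
tcp_rot: [[0.198, -0.98, -0.003], [-0.98, -0.198, 0.001], [-0.001, 0.003, -1.0]]
ft_force: [-0.8, -0.3, -1.7]
grip_width: 0.0152
```

Call:
servo_tool(targets=[[0.95,[23.5,0,2],[0,0,0.057]],[0.95,[23.5,-1,2],[0,0,0.057]],[0.95,[24,5.5,1],[0,0,0.082]],[0.95,[24.5,3.5,0.5],[0,0,0.082]],[0.95,[24.5,1.5,0.5],[0,0,0.082]]])

```text
time_s: 33.87
tool_pos: [0.3986, -0.0543, 0.1661]
tcp_rot: [[-0.161, -0.987, -0.004], [-0.987, 0.161, 0.001], [-0.001, 0.004, -1.0]]
ft_force: [0.3, -0.7, -1.8]
grip_width: 0.0152
```

Call:
servo_tool(targets=[[0.95,[24.5,-0.5,0.5],[0,0,0.082]],[0.95,[24.5,-2.5,0.5],[0,0,0.082]],[0.95,[24.5,-4.5,0.5],[0,0,0.082]],[0.95,[24,-6.5,0.5],[0,0,0.082]],[0.95,[23,-8.5,0.5],[0,0,0.082]]])

```text
time_s: 34.28
tool_pos: [0.3815, -0.1765, 0.1636]
tcp_rot: [[-0.541, -0.841, -0.003], [-0.841, 0.541, 0.001], [0.001, 0.004, -1.0]]
ft_force: [0.5, 0.3, -2.6]
grip_width: 0.0151
```

Call:
servo_tool(targets=[[0.95,[22.5,-10.5,0],[0,0,0.082]],[0.95,[0,0,10],[0,0,0]],[0.95,[0,0,20],[0,0,0]],[0.95,[0,0,25],[0,0,0]],[0.95,[0,0,20],[0,0,0]]])

```text
time_s: 34.7
tool_pos: [0.3783, -0.1996, 0.0875]
tcp_rot: [[-0.605, -0.796, -0.003], [-0.796, 0.605, 0.002], [0.001, 0.003, -1.0]]
ft_force: [0.3, -0.4, -1.8]
grip_width: 0.0151
```

Call:
servo_tool(targets=[[0.95,[0,0,10],[0,0,0]],[0.95,[0,0,0],[0,0,0]],[0.95,[0,0,0],[0,0,0]],[0.95,[0,0,0],[0,0,0]],[0.95,[0,0,0],[0,0,0]]])

```text
time_s: 35.12
tool_pos: [0.38, -0.2005, 0.0805]
tcp_rot: [[-0.605, -0.796, -0.0], [-0.796, 0.605, -0.001], [0.0, -0.0, -1.0]]
ft_force: [0.2, 0.5, -1.4]
grip_width: 0.0152
```

```bash
python3 -c "
from h import *
st();trays(zd=.12)
plan([(.38,-.2004,.042,-37.5)],step=25)"
```

```text
t 35.12 p [ 0.38   -0.2005  0.0805] yaw -37.24 tilt [ 0.0005 -0.0002] F [ 0.2  0.5 -1.4] w 0.0152 q [ 0.8   0.37 -0.44  2.2   0.27  0.62 -2.05]
tray n 6 px [243. 212.] z 0.03 c [ 0.5665 -0.3435] yaw -37.3 sd [0.0198 0.0278]
tray n 4 px [465. 184.] z 0.12 c [0.5946 0.2963] yaw -63.1 sd [0.018  0.0208]
tray n 4 px [435. 202.] z 0.12 c [0.6458 0.1982] yaw -63.0 sd [0.018  0.0208]
2 x [-0.1, 0.0, 19.3] [-0.0002, -0.0003, 0.0022]
1 x --
```

Aligned with tray L. Next: lower, insert to about s=0.107, then lift.

Call:
servo_tool(targets=[[0.95,[0,0,8],[0,0,0.004]],[0.95,[0,0,12],[0,0,0]],[0.95,[0,0,11],[0,0,0]],[0.95,[0,0,6],[0,0,0]],[0.95,[0,0,2],[0,0,0]]])

```text
time_s: 35.58
tool_pos: [0.3784, -0.1998, 0.0397]
tcp_rot: [[-0.609, -0.793, -0.003], [-0.793, 0.609, 0.001], [0.001, 0.003, -1.0]]
ft_force: [-0.2, -0.6, -1.3]
grip_width: 0.0149
```

Call:
servo_tool(targets=[[0.95,[0,0,0],[0,0,0]],[0.95,[0,0,0],[0,0,0]],[0.95,[0,0,0],[0,0,0]],[0.95,[0,0,0],[0,0,0]]])

```text
time_s: 35.92
tool_pos: [0.3793, -0.2003, 0.041]
tcp_rot: [[-0.609, -0.793, -0.001], [-0.793, 0.609, 0.0], [0.001, 0.001, -1.0]]
ft_force: [0.1, -0.6, -1.4]
grip_width: 0.0152
```

Call:
servo_tool(targets=[[0.95,[0,-6,0],[0,0,0]],[0.95,[0,-10,0],[0,0,0]],[0.95,[0,-14,0],[0,0,0]],[0.95,[0,-14,0],[0,0,0]],[0.95,[0,-14,0],[0,0,0]]])

```text
time_s: 36.33
tool_pos: [0.4265, -0.2367, 0.0407]
tcp_rot: [[-0.609, -0.793, -0.001], [-0.793, 0.609, -0.0], [0.0, 0.001, -1.0]]
ft_force: [-0.1, -0.2, -1.0]
grip_width: 0.0147
```

```bash
python3 -c "
from h import *
st();trays(zd=.12)
a=np.radians(-37.4);plan([(.5665-.107*np.cos(a),-.3435-.107*np.sin(a),.0412,-37.4)],step=14)"
```

```text
t 36.33 p [ 0.4265 -0.2367  0.0407] yaw -37.5 tilt [0.0005 0.0006] F [-0.1 -0.2 -1. ] w 0.0147 q [ 0.77  0.52 -0.38  2.08  0.34  0.59 -2.07]
tray n 6 px [243. 212.] z 0.03 c [ 0.5665 -0.3435] yaw -37.5 sd [0.0198 0.0278]
tray n 4 px [435. 202.] z 0.12 c [0.6458 0.1982] yaw -62.3 sd [0.018  0.0208]
tray n 4 px [465. 184.] z 0.12 c [0.5946 0.2963] yaw -61.7 sd [0.018  0.0209]
1 x [-0.0, -13.1, 0.1] [-0.0007, 0.0001, -0.0006]
4 x [-0.0, -13.1, 0.0] [-0.0007, 0.0001, -0.0006]
1 x --
```

Call:
servo_tool(targets=[[0.95,[0,-14,0],[0,0,0]],[0.95,[0,-16,0],[0,0,0]],[0.95,[0,-16,0],[0,0,0]],[0.95,[0,-13,0],[0,0,0]],[0.95,[0,-8,0],[0,0,0]]])

```text
time_s: 36.8
tool_pos: [0.4798, -0.2776, 0.0405]
tcp_rot: [[-0.609, -0.793, -0.0], [-0.793, 0.609, -0.0], [0.0, 0.0, -1.0]]
ft_force: [0.4, -0.4, -1.3]
grip_width: 0.0149
```

Call:
servo_tool(targets=[[0.95,[0,-3,0],[0,0,0]],[0.95,[0,0,0],[0,0,0]],[0.95,[0,0,0],[0,0,0]],[0.95,[0,0,-3],[0,0,0]],[0.95,[0,0,-4],[0,0,0]]])

```text
time_s: 37.22
tool_pos: [0.4795, -0.2772, 0.0471]
tcp_rot: [[-0.608, -0.794, -0.003], [-0.794, 0.608, 0.001], [0.001, 0.004, -1.0]]
ft_force: [1.0, -1.4, -1.9]
grip_width: 0.0151
```

Call:
servo_tool(targets=[[0.95,[0,0,-6],[0,0,0]],[0.95,[0,0,-8],[0,0,0]],[0.95,[0,0,-10],[0,0,0]],[0.95,[0,0,-14],[0,0,0]],[0.95,[0,0,-18],[0,0,0]]])

```text
time_s: 37.63
tool_pos: [0.4799, -0.2776, 0.104]
tcp_rot: [[-0.608, -0.794, -0.003], [-0.794, 0.608, 0.001], [0.001, 0.003, -1.0]]
ft_force: [0.7, 0.3, -2.6]
grip_width: 0.0151
```

Call:
servo_tool(targets=[[0.95,[0,0,-20],[0,0,0]],[0.95,[0,0,-20],[0,0,0]],[0.95,[0,0,-18],[0,0,0]],[0.95,[0,0,-12],[0,0,0]],[0.95,[0,0,-6],[0,0,0]]])

```text
time_s: 38.05
tool_pos: [0.4818, -0.2785, 0.1819]
tcp_rot: [[-0.608, -0.794, 0.001], [-0.794, 0.608, -0.001], [0.001, -0.002, -1.0]]
ft_force: [-0.7, 0.2, -2.8]
grip_width: 0.015
```

Call:
servo_tool(targets=[[0.95,[0,0,0],[0,0,0]],[0.95,[0,0,0],[0,0,0]],[0.95,[0,0,0],[0,0,0]]])

```text
time_s: 38.3
tool_pos: [0.4799, -0.2777, 0.1782]
tcp_rot: [[-0.609, -0.794, -0.004], [-0.794, 0.609, 0.002], [0.001, 0.004, -1.0]]
ft_force: [0.2, 0.2, -3.4]
grip_width: 0.0152
```

```bash
python3 -c "
from h import *
st();trays(z=.164)
C=np.array([.5815,.288]);a=np.radians(27.9);X=np.array([np.cos(a),np.sin(a)]);Y=np.array([-X[1],X[0]]);b=C+.11*Y-.18*X;print(b)
plan([(.40,-.08,.182,-8),(.385,.08,.182,15),(*b,.182,27.9)],step=17,rot=.045)"
```

```text
t 38.3 p [ 0.4799 -0.2777  0.1782] yaw -37.49 tilt [0.0009 0.0039] F [ 0.2  0.2 -3.4] w 0.0152 q [ 0.84  0.41 -0.46  1.85  0.22  0.94 -1.94]
tray n 6 px [237. 188.] z 0.164 c [ 0.5692 -0.3436] yaw -37.0 sd [0.0197 0.0278]
tray n 4 px [435. 202.] z 0.12 c [0.6457 0.1983] yaw -62.7 sd [0.018  0.0207]
tray n 4 px [465. 184.] z 0.12 c [0.5946 0.2963] yaw -62.8 sd [0.0179 0.0208]
[0.37094991 0.30098685]
1 x [-8.3, 14.1, -0.3] [0.0003, 0.0, -0.0396]
1 x [-8.9, 13.8, -0.3] [0.0003, 0.0, -0.0396]
1 x [-9.4, 13.4, -0.3] [0.0003, 0.0, -0.0396]
1 x [-9.9, 13.0, -0.3] [0.0003, 0.0, -0.0396]
1 x [-10.4, 12.6, -0.3] [0.0003, 0.0, -0.0396]
1 x [-10.9, 12.2, -0.3] [0.0003, 0.0, -0.0396]
1 x [-11.4, 11.8, -0.3] [0.0003, 0.0, -0.0396]
1 x [-11.9, 11.3, -0.3] [0.0003, 0.0, -0.0396]
1 x [-12.3, 10.8, -0.3] [0.0003, 0.0, -0.0396]
1 x [-12.7, 10.3, -0.3] [0.0003, 0.0, -0.0396]
1 x [-13.1, 9.8, -0.3] [0.0003, 0.0, -0.0396]
1 x [-13.5, 9.3, -0.3] [0.0003, 0.0, -0.0396]
1 x [-13.9, 8.8, -0.3] [0.0003, 0.0, -0.0396]
1 x --
1 x [-15.6, 3.7, 0.0] [0.0, 0.0, -0.0401]
1 x [-15.8, 3.1, 0.0] [0.0, 0.0, -0.0401]
1 x
[... 252 characters left out ...]
 x [-16.0, -1.4, 0.0] [0.0, 0.0, -0.0401]
1 x [-15.9, -2.1, 0.0] [0.0, 0.0, -0.0401]
1 x --
1 x [-15.5, -3.1, 0.0] [0.0, 0.0, -0.0161]
1 x [-15.5, -3.4, 0.0] [0.0, 0.0, -0.0161]
1 x [-15.4, -3.6, 0.0] [0.0, 0.0, -0.0161]
1 x [-15.3, -3.9, 0.0] [0.0, 0.0, -0.0161]
1 x [-15.3, -4.1, 0.0] [0.0, 0.0, -0.0161]
1 x [-15.2, -4.4, 0.0] [0.0, 0.0, -0.0161]
1 x [-15.1, -4.6, 0.0] [0.0, 0.0, -0.0161]
1 x [-15.1, -4.8, 0.0] [0.0, 0.0, -0.0161]
1 x [-15.0, -5.1, 0.0] [0.0, 0.0, -0.0161]
1 x [-14.9, -5.3, 0.0] [0.0, 0.0, -0.0161]
1 x [-14.8, -5.6, 0.0] [0.0, 0.0, -0.0161]
1 x [-14.7, -5.8, 0.0] [0.0, 0.0, -0.0161]
1 x [-14.6, -6.0, 0.0] [0.0, 0.0, -0.0161]
1 x [-14.5, -6.3, 0.0] [0.0, 0.0, -0.0161]
1 x --
```

Call:
servo_tool(targets=[[0.95,[-3,5,-2],[0,0,-0.013]],[0.95,[-6,9,-2],[0,0,-0.026]],[0.95,[-9,14,0],[0,0,-0.04]],[0.95,[-9,14,0],[0,0,-0.04]],[0.95,[-9.5,13.5,0],[0,0,-0.04]]])

```text
time_s: 38.77
tool_pos: [0.4544, -0.2148, 0.1831]
tcp_rot: [[-0.471, -0.882, -0.003], [-0.882, 0.471, 0.001], [0.0, 0.003, -1.0]]
ft_force: [0.1, -0.0, -2.7]
grip_width: 0.0152
```

Call:
servo_tool(targets=[[0.95,[-10,13,0],[0,0,-0.04]],[0.95,[-10.5,12.5,0],[0,0,-0.04]],[0.95,[-11,12,0],[0,0,-0.04]],[0.95,[-11.5,12,0],[0,0,-0.04]],[0.95,[-12,11,0],[0,0,-0.04]]])

```text
time_s: 39.18
tool_pos: [0.4208, -0.1401, 0.1833]
tcp_rot: [[-0.287, -0.958, -0.003], [-0.958, 0.287, 0.001], [0.0, 0.003, -1.0]]
ft_force: [-0.1, 1.2, -2.6]
grip_width: 0.015
```

Call:
servo_tool(targets=[[0.95,[-12.5,11,0],[0,0,-0.04]],[0.95,[-13,10,0],[0,0,-0.04]],[0.95,[-13,10,0],[0,0,-0.04]],[0.95,[-14,9,0],[0,0,-0.04]],[0.95,[-15,5,0],[0,0,-0.04]]])

```text
time_s: 39.6
tool_pos: [0.3909, -0.0646, 0.1835]
tcp_rot: [[-0.091, -0.996, -0.003], [-0.996, 0.091, 0.0], [0.0, 0.003, -1.0]]
ft_force: [0.6, 0.6, -2.4]
grip_width: 0.0152
```

Call:
servo_tool(targets=[[0.95,[-15.5,3.5,0],[0,0,-0.04]],[0.95,[-16,3,0],[0,0,-0.04]],[0.95,[-16,2.5,0],[0,0,-0.04]],[0.95,[-16,2,0],[0,0,-0.04]],[0.95,[-16,1,0],[0,0,-0.04]]])

```text
time_s: 40.02
tool_pos: [0.3813, 0.0156, 0.1837]
tcp_rot: [[0.109, -0.994, -0.002], [-0.994, -0.109, 0.001], [-0.001, 0.002, -1.0]]
ft_force: [-0.3, 0.3, -2.9]
grip_width: 0.0153
```

Call:
servo_tool(targets=[[0.95,[-16,0.5,0],[0,0,-0.04]],[0.95,[-16,0,0],[0,0,-0.04]],[0.95,[-16,-0.5,0],[0,0,-0.04]],[0.95,[-16,-1.5,0],[0,0,-0.04]],[0.95,[-16,-2,0],[0,0,-0.03]]])

```text
time_s: 40.43
tool_pos: [0.3699, 0.0948, 0.1837]
tcp_rot: [[0.294, -0.956, -0.002], [-0.956, -0.294, 0.001], [-0.001, 0.002, -1.0]]
ft_force: [0.7, 0.5, -2.2]
grip_width: 0.015
```

```bash
python3 -c "
from h import *
st();plan([(.371,.301,.182,27.9)],step=17,rot=.045)"
```

```text
t 40.43 p [0.3699 0.0948 0.1837] yaw 17.12 tilt [-0.0012  0.0016] F [ 0.7  0.5 -2.2] w 0.015 q [ 0.54  0.13 -0.9   2.22  0.13  0.85 -1.72]
1 x [-15.1, -4.8, 0.1] [0.0001, 0.0001, -0.0145]
1 x [-15.1, -5.0, 0.1] [0.0001, 0.0001, -0.0145]
1 x [-15.0, -5.2, 0.1] [0.0001, 0.0001, -0.0145]
1 x [-14.9, -5.4, 0.1] [0.0001, 0.0001, -0.0145]
1 x [-14.8, -5.6, 0.1] [0.0001, 0.0001, -0.0145]
1 x [-14.7, -5.8, 0.1] [0.0001, 0.0001, -0.0145]
1 x [-14.7, -6.0, 0.1] [0.0001, 0.0001, -0.0145]
1 x [-14.6, -6.3, 0.1] [0.0001, 0.0001, -0.0145]
1 x [-14.5, -6.5, 0.1] [0.0001, 0.0001, -0.0145]
1 x [-14.4, -6.7, 0.1] [0.0001, 0.0001, -0.0145]
1 x [-14.3, -6.9, 0.1] [0.0001, 0.0001, -0.0145]
1 x [-14.2, -7.1, 0.1] [0.0001, 0.0001, -0.0145]
1 x [-14.1, -7.3, 0.1] [0.0001, 0.0001, -0.0145]
1 x --
```

Call:
servo_tool(targets=[[0.95,[-15,-5,0],[0,0,-0.015]],[0.95,[-15,-5,0],[0,0,-0.015]],[0.95,[-15,-5,0],[0,0,-0.015]],[0.95,[-15,-5.5,0],[0,0,-0.015]],[0.95,[-15,-5.5,0],[0,0,-0.015]]])

```text
time_s: 40.85
tool_pos: [0.3705, 0.1742, 0.1838]
tcp_rot: [[0.364, -0.931, -0.002], [-0.931, -0.364, 0.001], [-0.002, 0.001, -1.0]]
ft_force: [-0.3, 0.2, -2.3]
grip_width: 0.0149
```

Call:
servo_tool(targets=[[0.95,[-15,-6,0],[0,0,-0.015]],[0.95,[-15,-6,0],[0,0,-0.015]],[0.95,[-15,-6,0],[0,0,-0.015]],[0.95,[-15,-6,0],[0,0,-0.015]],[0.95,[-14,-7,0],[0,0,-0.015]]])

```text
time_s: 41.27
tool_pos: [0.3699, 0.2546, 0.1837]
tcp_rot: [[0.433, -0.902, -0.002], [-0.902, -0.433, 0.001], [-0.002, 0.002, -1.0]]
ft_force: [0.2, 0.2, -3.2]
grip_width: 0.0147
```

Call:
servo_tool(targets=[[0.95,[-13,-7,0],[0,0,-0.015]],[0.95,[-10,-6,0],[0,0,-0.012]],[0.95,[-6,-4,0],[0,0,-0.01]],[0.95,[-3,-2,0],[0,0,0]],[0.95,[0,0,0],[0,0,0]]])

```text
time_s: 41.68
tool_pos: [0.3731, 0.291, 0.1838]
tcp_rot: [[0.465, -0.885, -0.002], [-0.885, -0.465, 0.001], [-0.002, 0.002, -1.0]]
ft_force: [0.3, -0.5, -3.1]
grip_width: 0.015
```

Call:
servo_tool(targets=[[0.95,[0,0,0],[0,0,0]],[0.95,[0,0,0],[0,0,0]],[0.95,[0,0,0],[0,0,0]]])

```text
time_s: 41.93
tool_pos: [0.3736, 0.2891, 0.1837]
tcp_rot: [[0.462, -0.887, -0.002], [-0.887, -0.462, -0.0], [-0.001, 0.002, -1.0]]
ft_force: [-0.1, 0.1, -2.2]
grip_width: 0.0151
```

```bash
python3 -c "
from h import *
st();trays(zd=.165)
C=np.array([.5815,.288]);a=np.radians(27.9);X=np.array([np.cos(a),np.sin(a)]);Y=np.array([-X[1],X[0]]);b=C+.11*Y-.111*X;print(b)
plan([(*b,.182,27.9)],step=12)"
```

```text
t 41.93 p [0.3736 0.2891 0.1837] yaw 27.55 tilt [-0.0007  0.0018] F [-0.1  0.1 -2.2] w 0.0151 q [ 0.09  0.36 -0.94  2.02  0.37  0.93 -2.14]
tray n 4 px [469. 135.] z 0.165 c [0.4536 0.3357] yaw -63.2 sd [0.0183 0.0209]
tray n 4 px [465. 184.] z 0.165 c [0.6234 0.2766] yaw -62.1 sd [0.0172 0.0199]
tray n 4 px [436. 202.] z 0.165 c [0.6725 0.1824] yaw -62.2 sd [0.0173 0.02  ]
[0.43192974 0.33327401]
6 x [-1.7, -10.3, 0.2] [0.0002, 0.0001, -0.0009]
1 x [-1.7, -10.3, 0.3] [0.0002, 0.0001, -0.0009]
1 x --
```

Call:
servo_tool(targets=[[0.95,[-3,-3,0],[0,0,-0.002]],[0.95,[-3,-6,0],[0,0,-0.002]],[0.95,[-3,-10,0],[0,0,-0.002]],[0.95,[-2,-12,0],[0,0,0]],[0.95,[-1,-12,0],[0,0,0]]])

```text
time_s: 42.4
tool_pos: [0.407, 0.322, 0.1839]
tcp_rot: [[0.469, -0.883, -0.001], [-0.883, -0.469, 0.001], [-0.002, 0.001, -1.0]]
ft_force: [0.3, -0.1, -1.8]
grip_width: 0.0151
```

Call:
servo_tool(targets=[[0.95,[0,-12,0],[0,0,0]],[0.95,[0,-9,0],[0,0,0]],[0.95,[0,-5,0],[0,0,0]],[0.95,[0,-3,0],[0,0,0]],[0.95,[0,0,0],[0,0,0]]])

```text
time_s: 42.82
tool_pos: [0.4319, 0.3347, 0.1836]
tcp_rot: [[0.469, -0.883, -0.002], [-0.883, -0.469, 0.001], [-0.002, 0.002, -1.0]]
ft_force: [-0.2, 0.5, -2.7]
grip_width: 0.0149
```

Call:
servo_tool(targets=[[0.95,[0,0,0],[0,0,0]],[0.95,[0,0,0],[0,0,0]],[0.95,[0,0,0],[0,0,0]]])

```text
time_s: 43.07
tool_pos: [0.4311, 0.3341, 0.1838]
tcp_rot: [[0.469, -0.883, -0.002], [-0.883, -0.469, 0.0], [-0.001, 0.002, -1.0]]
ft_force: [0.4, -0.9, -2.7]
grip_width: 0.0147
```

```bash
python3 -c "
from h import *
st();trays(zd=.166)
C=np.array([.5815,.288]);a=np.radians(27.9);X=np.array([np.cos(a),np.sin(a)]);Y=np.array([-X[1],X[0]]);b=C+.11*Y-.111*X;print(b,C+.11*Y+.0155*X)
plan([(*b,.182,27.9)],step=12)"
```

```text
t 43.07 p [0.4311 0.3341 0.1838] yaw 27.97 tilt [-0.0011  0.0016] F [ 0.4 -0.9 -2.7] w 0.0147 q [-0.02  0.49 -0.88  1.86  0.45  1.01 -2.17]
tray n 4 px [436. 202.] z 0.166 c [0.6731 0.182 ] yaw -63.0 sd [0.0172 0.0199]
tray n 4 px [465. 184.] z 0.166 c [0.624  0.2762] yaw -62.5 sd [0.0172 0.02  ]
[0.43192974 0.33327401] [0.54372609 0.39246713]
1 x [1.0, -0.2, 1.8] [0.0014, 0.0011, 0.001]
1 x --
```

Call:
servo_tool(targets=[[0.95,[1,0,4],[0,0,0.001]],[0.95,[0,0,8],[0,0,0]],[0.95,[0,0,10],[0,0,0]],[0.95,[0,0,10],[0,0,0]],[0.95,[0,0,7],[0,0,0]]])

```text
time_s: 43.53
tool_pos: [0.4313, 0.3327, 0.1428]
tcp_rot: [[0.468, -0.884, -0.004], [-0.884, -0.468, -0.001], [-0.001, 0.003, -1.0]]
ft_force: [-0.5, 0.2, -3.0]
grip_width: 0.015
```

Call:
servo_tool(targets=[[0.95,[0,0,5],[0,0,0]],[0.95,[0,0,3],[0,0,0]],[0.95,[0,0,3],[0,0,0]],[0.95,[0,0,2],[0,0,0]],[0.95,[0,0,0],[0,0,0]]])

```text
time_s: 43.95
tool_pos: [0.4319, 0.3336, 0.1316]
tcp_rot: [[0.468, -0.884, -0.002], [-0.884, -0.468, 0.001], [-0.002, 0.001, -1.0]]
ft_force: [0.0, 0.6, -2.0]
grip_width: 0.0151
```

Call:
servo_tool(targets=[[0.95,[0,0,0],[0,0,0]],[0.95,[0,0,0],[0,0,0]],[0.95,[0,0,0],[0,0,0]]])

```text
time_s: 44.2
tool_pos: [0.4322, 0.3336, 0.1322]
tcp_rot: [[0.468, -0.884, -0.001], [-0.884, -0.468, 0.001], [-0.001, 0.001, -1.0]]
ft_force: [-0.0, -0.6, -2.0]
grip_width: 0.015
```

```bash
python3 -c "
from h import *
st();trays(zd=.12)
from workcell import ctrl
a=ctrl.capture('side')['img'][180:400,200:440];b=ctrl.capture('scene')['img'][100:250,340:540]
cv2.imwrite('pics/p3.png',np.hstack([cv2.resize(a,(380,360)),cv2.resize(b,(420,360))])[:,:,::-1])"
```

```text
t 44.2 p [0.4322 0.3336 0.1322] yaw 27.89 tilt [-0.0015  0.0006] F [-0.  -0.6 -2. ] w 0.015 q [-0.06  0.56 -0.83  1.89  0.52  0.92 -2.23]
tray n 4 px [492. 166.] z 0.12 c [0.5394 0.3935] yaw -61.1 sd [0.0179 0.0208]
tray n 4 px [465. 184.] z 0.12 c [0.5946 0.2963] yaw -63.0 sd [0.018  0.0207]
tray n 4 px [436. 202.] z 0.12 c [0.6457 0.1983] yaw -62.8 sd [0.018  0.0208]
```

View pics/p3.png

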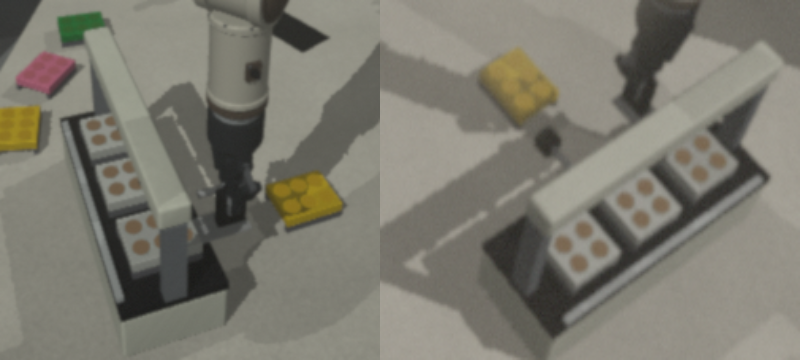

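View: all three trays sit flat, side by side under the bar, with rear wells at about (583,247), (641,205) and (702,162) in the right panel. The knob is still out at (547,140). Next I withdraw the blade and take the lifter back to the mat.

Call:
servo_tool(targets=[[0.95,[0,4,0],[0,0,0]],[0.95,[0,8,0],[0,0,0]],[0.95,[0,12,0],[0,0,0]],[0.95,[0,16,0],[0,0,0]],[0.95,[0,18,0],[0,0,0]]])

```text
time_s: 44.77
tool_pos: [0.3797, 0.3059, 0.1318]
tcp_rot: [[0.468, -0.884, -0.002], [-0.884, -0.468, 0.001], [-0.002, 0.001, -1.0]]
ft_force: [0.3, -0.3, -0.8]
grip_width: 0.0148
```

Call:
servo_tool(targets=[[0.95,[0,18,0],[0,0,0]],[0.95,[0,18,0],[0,0,0]],[0.95,[0,14,0],[0,0,0]],[0.95,[0,8,0],[0,0,0]],[0.95,[0,2,-3],[0,0,0]]])

```text
time_s: 45.18
tool_pos: [0.3257, 0.2768, 0.1345]
tcp_rot: [[0.469, -0.883, -0.003], [-0.883, -0.469, -0.002], [0.0, 0.003, -1.0]]
ft_force: [0.6, 0.2, -2.0]
grip_width: 0.0152
```

Call:
servo_tool(targets=[[0.95,[0,0,-12],[0,0,0]],[0.95,[0,0,-16],[0,0,0]],[0.95,[0,0,-12],[0,0,0]],[0.95,[0,0,-4],[0,0,0]],[0.95,[0,0,0],[0,0,0]]])

```text
time_s: 45.6
tool_pos: [0.329, 0.279, 0.1801]
tcp_rot: [[0.467, -0.884, 0.001], [-0.884, -0.467, 0.002], [-0.001, -0.002, -1.0]]
ft_force: [0.7, -0.4, -1.7]
grip_width: 0.0151
```

```bash
python3 -c "
from h import *
st();trays(zd=.12)
plan([(.40,.06,.17,5),(.339,-.3161,.17,-42.4)],step=30,rot=.09)"
```

```text
t 45.6 p [0.329  0.279  0.1801] yaw 27.86 tilt [-0.0015 -0.0017] F [ 0.7 -0.4 -1.7] w 0.0151 q [ 0.12  0.29 -1.    2.12  0.31  0.89 -2.14]
tray n 4 px [492. 166.] z 0.12 c [0.5393 0.3936] yaw -58.8 sd [0.0179 0.0208]
tray n 4 px [465. 184.] z 0.12 c [0.5946 0.2963] yaw -62.7 sd [0.018  0.0208]
tray n 4 px [435. 202.] z 0.12 c [0.6457 0.1983] yaw -63.0 sd [0.0179 0.0208]
1 x [28.3, 4.9, 1.1] [0.0, 0.0002, 0.0499]
1 x [28.5, 3.4, 1.1] [0.0, 0.0002, 0.0499]
1 x [28.7, 2.0, 1.1] [0.0, 0.0002, 0.0499]
1 x [28.7, 0.6, 1.1] [0.0, 0.0002, 0.0499]
1 x [28.7, -0.9, 1.1] [0.0, 0.0002, 0.0499]
1 x [28.6, -2.3, 1.1] [0.0, 0.0002, 0.0499]
1 x [28.5, -3.7, 1.1] [0.0, 0.0002, 0.0499]
1 x [28.3, -5.1, 1.2] [0.0, 0.0002, 0.0499]
1 x --
1 x [28.4, 7.2, 0.0] [0.0, 0.0, 0.0636]
1 x [28.8, 5.4, 0.0] [0.0, 0.0, 0.0636]
1 x [29.1, 3.5, 0.0] [0.0, 0.0, 0.0636]
1 x [29.3, 1.7, 0.0] [0.0, 0.0, 0.0636]
1 x [29.3, -0.2, 0.0] [0.0, 0.0, 0.0636]
1 x [29.2, -2.1, 0.0] [0.0, 0.0, 0.0636]
1 x [29.0, -3.9, 0.0] [0.0, 0.0, 0.0636]
1 x [28.7, -5.7, 0.0] [0.0, 0.0, 0.0636]
1 x [28.3, -7.6, 0.0] [0.0, 0.0, 0.0636]
1 x [27.8, -9.3, 0.0] [0.0, 0.0, 0.0636]
1 x [27.1, -11.1, 0.0] [0.0, 0.0, 0.0636]
1 x [26.4, -12.8, 0.0] [0.0, 0.0, 0.0636]
1 x [25.5, -14.5, 0.0] [0.0, 0.0, 0.0636]
1 x --
```

Call:
servo_tool(targets=[[0.95,[28,5,0],[0,0,0.05]],[0.95,[28.5,3.5,0],[0,0,0.05]],[0.95,[28.5,2,0],[0,0,0.05]],[0.95,[28.5,0.5,0],[0,0,0.05]],[0.95,[28.5,-1,0],[0,0,0.05]]])

```text
time_s: 46.07
tool_pos: [0.3719, 0.1411, 0.178]
tcp_rot: [[0.233, -0.973, -0.003], [-0.973, -0.233, 0.0], [-0.001, 0.003, -1.0]]
ft_force: [0.3, 0.4, -2.2]
grip_width: 0.0152
```

Call:
servo_tool(targets=[[0.95,[28.5,-2.5,0],[0,0,0.05]],[0.95,[28.5,-3.5,0],[0,0,0.05]],[0.95,[28.5,-5,0],[0,0,0.05]],[0.95,[28.5,7,0],[0,0,0.064]],[0.95,[29,5.5,0],[0,0,0.064]]])

```text
time_s: 46.48
tool_pos: [0.3895, 0.0012, 0.178]
tcp_rot: [[-0.044, -0.999, -0.003], [-0.999, 0.044, 0.002], [-0.002, 0.003, -1.0]]
ft_force: [-0.7, 0.2, -1.2]
grip_width: 0.0152
```

Call:
servo_tool(targets=[[0.95,[29,3.5,0],[0,0,0.064]],[0.95,[29,2,0],[0,0,0.064]],[0.95,[29,0,0],[0,0,0.064]],[0.95,[29,-2,0],[0,0,0.064]],[0.95,[29,-4,0],[0,0,0.064]]])

```text
time_s: 46.9
tool_pos: [0.3645, -0.1425, 0.1779]
tcp_rot: [[-0.356, -0.934, -0.003], [-0.934, 0.356, 0.001], [0.0, 0.003, -1.0]]
ft_force: [0.7, -0.3, -1.0]
grip_width: 0.0152
```

Call:
servo_tool(targets=[[0.95,[28.5,-6,0],[0,0,0.064]],[0.95,[28.5,-7.5,0],[0,0,0.064]],[0.95,[28,-9.5,0],[0,0,0.064]],[0.95,[27,-11,0],[0,0,0.064]],[0.95,[26.5,-13,0],[0,0,0.064]]])

```text
time_s: 47.32
tool_pos: [0.3407, -0.2872, 0.1775]
tcp_rot: [[-0.632, -0.775, -0.003], [-0.775, 0.632, 0.002], [0.001, 0.004, -1.0]]
ft_force: [1.0, 0.3, -1.6]
grip_width: 0.0154
```

Call:
servo_tool(targets=[[0.95,[25.5,-14.5,0],[0,0,0.06]],[0.95,[0,0,0],[0,0,0]],[0.95,[0,0,0],[0,0,0]],[0.95,[0,0,0],[0,0,0]],[0.95,[0,0,0],[0,0,0]]])

```text
time_s: 47.73
tool_pos: [0.337, -0.3135, 0.1779]
tcp_rot: [[-0.674, -0.739, -0.003], [-0.739, 0.674, 0.002], [0.0, 0.004, -1.0]]
ft_force: [-1.1, -0.2, -0.6]
grip_width: 0.0151
```

```bash
python3 -c "
from h import *
st()
plan([(.339,-.316,.09,-42.2),(.339,-.316,.041,-42.2)],step=20,rot=.09)"
```

```text
t 47.73 p [ 0.337  -0.3135  0.1779] yaw -42.34 tilt [0.0004 0.0035] F [-1.1 -0.2 -0.6] w 0.0151 q [ 1.07  0.24 -0.42  2.07  0.13  0.86 -1.74]
4 x [0.1, -0.7, 17.6] [0.0007, -0.0001, -0.0005]
1 x [0.1, -0.6, 17.6] [0.0007, -0.0001, -0.0005]
1 x --
3 x [0.0, 0.0, 16.3] [0.0, 0.0, 0.0]
1 x --
```

Call:
servo_tool(targets=[[0.95,[0,-1,12],[0,0,0]],[0.95,[0,-1,20],[0,0,0]],[0.95,[0,-1,25],[0,0,0]],[0.95,[0,0,25],[0,0,0]],[0.95,[0,0,20],[0,0,0]]])

```text
time_s: 48.15
tool_pos: [0.3391, -0.3154, 0.0752]
tcp_rot: [[-0.673, -0.739, -0.002], [-0.739, 0.673, 0.002], [0.0, 0.003, -1.0]]
ft_force: [-0.9, 0.0, -1.3]
grip_width: 0.015
```

Call:
servo_tool(targets=[[0.95,[0,0,14],[0,0,0]],[0.95,[0,0,8],[0,0,0]],[0.95,[0,0,4],[0,0,0]],[0.95,[0,0,0],[0,0,0]],[0.95,[0,0,0],[0,0,0]]])

```text
time_s: 48.57
tool_pos: [0.3396, -0.317, 0.0511]
tcp_rot: [[-0.675, -0.738, -0.001], [-0.738, 0.675, 0.0], [0.001, 0.001, -1.0]]
ft_force: [0.3, -0.5, -1.3]
grip_width: 0.0151
```

Call:
servo_tool(targets=[[0.95,[0,0,0],[0,0,0]],[0.95,[0,0,0],[0,0,0]]])

```text
time_s: 48.73
tool_pos: [0.3396, -0.3175, 0.0515]
tcp_rot: [[-0.675, -0.738, -0.001], [-0.738, 0.675, -0.001], [0.001, -0.0, -1.0]]
ft_force: [-0.5, 0.4, -1.4]
grip_width: 0.0152
```

```bash
python3 -c "
from h import *
st()
plan([(.339,-.316,.0397,-42.2)],step=20,rot=.09)"
```

```text
t 48.73 p [ 0.3396 -0.3175  0.0515] yaw -42.46 tilt [ 0.001  -0.0002] F [-0.5  0.4 -1.4] w 0.0152 q [ 0.99  0.47 -0.34  2.14  0.28  0.58 -1.87]
1 x [-0.7, 1.5, 11.8] [-0.0002, -0.001, -0.0046]
1 x --
```

Lower slowly until it touches the mat.

Call:
servo_tool(targets=[[0.95,[-0.5,1,4],[0,0,0]],[0.95,[0,0.5,4],[0,0,0]],[0.95,[0,0,2.5],[0,0,0]],[0.95,[0,0,0.5],[0,0,0]],[0.95,[0,0,0],[0,0,0]]])

```text
time_s: 49.15
tool_pos: [0.3379, -0.3154, 0.0397]
tcp_rot: [[-0.675, -0.738, -0.003], [-0.738, 0.675, 0.001], [0.001, 0.002, -1.0]]
ft_force: [-2.7, 2.0, 6.0]
grip_width: 0.0146
```

Call:
servo_tool(targets=[[0.95,[0,0,0],[0,0,0]],[0.95,[0,0,0],[0,0,0]],[0.95,[0,0,0],[0,0,0]]])

```text
time_s: 49.4
tool_pos: [0.3379, -0.3154, 0.0397]
tcp_rot: [[-0.675, -0.738, -0.003], [-0.738, 0.675, 0.001], [0.001, 0.002, -1.0]]
ft_force: [-2.2, 1.6, 6.2]
grip_width: 0.0149
```

Call:
servo_tool(targets=[[0.4,[0,0,0],[0,0,0]],[0,[0,0,0],[0,0,0]],[0,[0,0,0],[0,0,0]],[0,[0,0,0],[0,0,0]],[0,[0,0,0],[0,0,0]]])

```text
time_s: 49.82
tool_pos: [0.3382, -0.3156, 0.0395]
tcp_rot: [[-0.675, -0.738, -0.002], [-0.738, 0.675, 0.001], [0.001, 0.002, -1.0]]
ft_force: [-0.0, 0.3, -0.5]
grip_width: 0.0742
```

Call:
servo_tool(targets=[[0,[0,0,0],[0,0,0]],[0,[0,0,-12],[0,0,0]],[0,[0,0,-25],[0,0,0]],[0,[0,0,-35],[0,0,0]],[0,[0,0,-35],[0,0,0]]])

```text
time_s: 50.23
tool_pos: [0.3377, -0.3147, 0.147]
tcp_rot: [[-0.675, -0.738, -0.003], [-0.738, 0.675, 0.003], [0.0, 0.005, -1.0]]
ft_force: [1.3, -1.4, -0.7]
grip_width: 0.0852
```

Call:
servo_tool(targets=[[0,[0,0,-30],[0,0,0]],[0,[0,0,-20],[0,0,0]],[0,[0,0,0],[0,0,0]],[0,[0,0,0],[0,0,0]],[0,[0,0,0],[0,0,0]]])

```text
time_s: 50.65
tool_pos: [0.3379, -0.3154, 0.1959]
tcp_rot: [[-0.675, -0.738, -0.003], [-0.738, 0.675, 0.001], [0.001, 0.003, -1.0]]
ft_force: [-0.4, 0.5, 0.2]
grip_width: 0.0852
```

```bash
python3 -c "
from h import *
from workcell import ctrl
st()
plan([(.43,-.05,.19,5),(.4375,.213,.19,27.9)],step=28,rot=.09)
c=ctrl.capture('wrist');np.savez('w4.npz',K=c['camera_matrix'],T=c['cam_to_world']);cv2.imwrite('pics/w4.png',c['img'][:,:,::-1])"
```

```text
t 50.65 p [ 0.3379 -0.3154  0.1959] yaw -42.48 tilt [0.001  0.0028] F [-0.4  0.5  0.2] w 0.0852 q [ 1.08  0.22 -0.44  2.05  0.12  0.9  -1.73]
1 x [-23.4, 10.1, 0.5] [0.0003, 0.0, -0.0753]
1 x [-24.1, 8.3, 0.5] [0.0003, 0.0, -0.0753]
1 x [-24.7, 6.5, 0.5] [0.0003, 0.0, -0.0753]
1 x [-25.1, 4.6, 0.5] [0.0003, 0.0, -0.0753]
1 x [-25.4, 2.7, 0.5] [0.0003, 0.0, -0.0753]
1 x [-25.5, 0.8, 0.5] [0.0003, 0.0, -0.0753]
1 x [-25.5, -1.1, 0.5] [0.0003, 0.0, -0.0753]
1 x [-25.4, -3.1, 0.5] [0.0003, 0.0, -0.0753]
1 x [-25.1, -5.0, 0.5] [0.0003, 0.0, -0.0753]
1 x [-24.6, -6.8, 0.5] [0.0003, 0.0, -0.0753]
1 x [-24.0, -8.7, 0.5] [0.0003, 0.0, -0.0753]
1 x --
1 x [-26.1, -3.0, 0.0] [0.0, 0.0, -0.04]
1 x [-26.0, -4.1, 0.0] [0.0, 0.0, -0.04]
1 x [-25.8, -5.1, 0.0] [0.0, 0.0, -0.04]
1 x [-25.6, -6.1, 0.0] [0.0, 0.0, -0.04]
1 x [-25.3, -7.2, 0.0] [0.0, 0.0, -0.04]
1 x [-25.0, -8.2, 0.0] [0.0, 0.0, -0.04]
1 x [-24.7, -9.2, 0.0] [0.0, 0.0, -0.04]
1 x [-24.3, -10.1, 0.0] [0.0, 0.0, -0.04]
1 x [-23.9, -11.1, 0.0] [0.0, 0.0, -0.04]
1 x [-23.4, -12.0, 0.0] [0.0, 0.0, -0.04]
1 x --
```

View pics/w4.png

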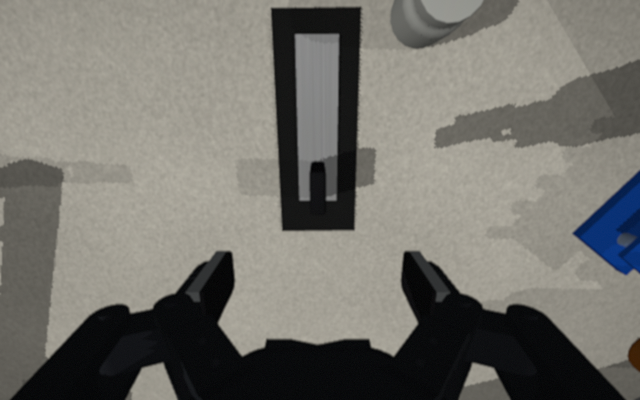

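The lifter is lying flat on the mat as at the start, with the blade at x 296–339 and y 34–200 px inside the mat. Next the knob.

Call:
servo_tool(targets=[[0,[-23,10,0],[0,0,-0.075]],[0,[-24,8.5,0],[0,0,-0.075]],[0,[-24.5,6.5,0],[0,0,-0.075]],[0,[-25,4.5,0],[0,0,-0.075]],[0,[-25.5,2.5,0],[0,0,-0.075]]])

```text
time_s: 51.12
tool_pos: [0.3793, -0.1941, 0.1951]
tcp_rot: [[-0.355, -0.935, -0.004], [-0.935, 0.355, 0.003], [-0.001, 0.005, -1.0]]
ft_force: [0.8, -0.2, -0.5]
grip_width: 0.0853
```

Call:
servo_tool(targets=[[0,[-25.5,1,0],[0,0,-0.075]],[0,[-25.5,-1,0],[0,0,-0.075]],[0,[-25.5,-3,0],[0,0,-0.075]],[0,[-25,-5,0],[0,0,-0.075]],[0,[-24.5,-7,0],[0,0,-0.075]]])

```text
time_s: 51.53
tool_pos: [0.4212, -0.0737, 0.1952]
tcp_rot: [[0.013, -1.0, -0.004], [-1.0, -0.013, 0.002], [-0.002, 0.004, -1.0]]
ft_force: [0.0, -0.1, 0.3]
grip_width: 0.0856
```

Call:
servo_tool(targets=[[0,[-24,-8.5,0],[0,0,-0.075]],[0,[-26,-3,0],[0,0,-0.04]],[0,[-26,-4,0],[0,0,-0.04]],[0,[-26,-5,0],[0,0,-0.04]],[0,[-25.5,-6,0],[0,0,-0.04]]])

```text
time_s: 51.95
tool_pos: [0.4321, 0.0553, 0.1953]
tcp_rot: [[0.243, -0.97, -0.005], [-0.97, -0.243, 0.001], [-0.003, 0.004, -1.0]]
ft_force: [-0.3, -0.9, -0.8]
grip_width: 0.085
```

Call:
servo_tool(targets=[[0,[-25,-7,0],[0,0,-0.04]],[0,[-25,-8,0],[0,0,-0.04]],[0,[-25,-9,0],[0,0,-0.04]],[0,[-24,-10,0],[0,0,-0.04]],[0,[-24,-11,0],[0,0,-0.04]]])

```text
time_s: 52.37
tool_pos: [0.4357, 0.1861, 0.1952]
tcp_rot: [[0.431, -0.902, -0.005], [-0.902, -0.431, 0.001], [-0.003, 0.004, -1.0]]
ft_force: [0.7, -0.7, 0.5]
grip_width: 0.0859
```

Call:
servo_tool(targets=[[0,[-18,-10,0],[0,0,-0.03]],[0,[-6,-3,0],[0,0,-0.01]],[0,[0,0,0],[0,0,0]],[0,[0,0,0],[0,0,0]],[0,[0,0,0],[0,0,0]]])

```text
time_s: 52.78
tool_pos: [0.4377, 0.2107, 0.1959]
tcp_rot: [[0.463, -0.886, -0.004], [-0.886, -0.463, -0.001], [-0.001, 0.003, -1.0]]
ft_force: [-0.5, -0.5, 0.1]
grip_width: 0.0852
```

```bash
python3 -c "
from h import *
from workcell import ctrl
st()
plan([(.4375,.213,.19,27.9),(.4375,.213,.0355,27.9)],step=28,rot=.09)
c=ctrl.capture('wrist');np.savez('w5.npz',K=c['camera_matrix'],T=c['cam_to_world']);cv2.imwrite('pics/w5.png',c['img'][:,:,::-1])"
```

```text
t 52.78 p [0.4377 0.2107 0.1959] yaw 27.61 tilt [-0.001   0.0035] F [-0.5 -0.5  0.1] w 0.0852 q [ 0.27  0.36 -0.91  1.98  0.34  0.96 -1.91]
1 x [-2.2, -0.9, 5.9] [0.0035, 0.001, -0.0051]
1 x --
6 x [0.0, 0.0, 25.8] [0.0, 0.0, 0.0]
1 x --
```

View pics/w5.png

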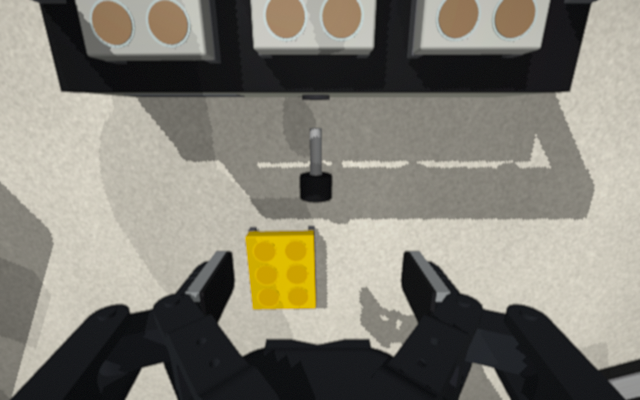

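The trays sit squarely at their places. Left is a few mm forward and turned about 2°, which is acceptable. The knob is out at (316,187). I'll descend, grip and push in.

Call:
servo_tool(targets=[[0,[-2,-1,12],[0.003,0.001,-0.005]],[0,[0,0,25],[0,0,0]],[0,[0,0,32],[0,0,0]],[0,[0,0,32],[0,0,0]],[0,[0,0,28],[0,0,0]]])

```text
time_s: 53.25
tool_pos: [0.4376, 0.2133, 0.0653]
tcp_rot: [[0.468, -0.884, 0.001], [-0.884, -0.468, 0.0], [-0.0, -0.001, -1.0]]
ft_force: [-0.3, -0.5, -0.1]
grip_width: 0.0853
```

Call:
servo_tool(targets=[[0,[0,0,18],[0,0,0]],[0,[0,0,9],[0,0,0]],[0,[0,0,3],[0,0,0]],[0,[0,0,0],[0,0,0]],[0,[0,0,0],[0,0,0]]])

```text
time_s: 53.67
tool_pos: [0.4388, 0.2151, 0.0384]
tcp_rot: [[0.469, -0.883, 0.003], [-0.883, -0.469, 0.002], [-0.0, -0.003, -1.0]]
ft_force: [-0.2, 0.4, 0.5]
grip_width: 0.085
```

Call:
servo_tool(targets=[[0.9,[0,0,0],[0,0,0]],[0.9,[0,0,0],[0,0,0]],[0.9,[0,0,0],[0,0,0]],[0.9,[0,0,0],[0,0,0]],[0.9,[0,0,0],[0,0,0]]], force=30)

```text
time_s: 54.08
tool_pos: [0.4391, 0.214, 0.0385]
tcp_rot: [[0.469, -0.883, 0.003], [-0.883, -0.469, -0.0], [0.002, -0.002, -1.0]]
ft_force: [0.0, -3.2, 6.7]
grip_width: 0.033
```

Call:
servo_tool(targets=[[0.9,[0,0,0],[0,0,0]],[0.9,[0,0,0],[0,0,0]],[0.9,[0,0,0],[0,0,0]],[0.9,[0,0,0],[0,0,0]]])

```text
time_s: 54.42
tool_pos: [0.4391, 0.214, 0.0385]
tcp_rot: [[0.469, -0.883, 0.003], [-0.883, -0.469, -0.0], [0.002, -0.002, -1.0]]
ft_force: [-0.1, -3.1, 7.4]
grip_width: 0.0323
```

Call:
servo_tool(targets=[[0.9,[0,-6,0],[0,0,0]],[0.9,[0,-7,0],[0,0,0]],[0.9,[0,-7,0],[0,0,0]],[0.9,[0,-6,0],[0,0,0]],[0.9,[0,-4,0],[0,0,0]]])

```text
time_s: 54.83
tool_pos: [0.4657, 0.2278, 0.0385]
tcp_rot: [[0.469, -0.883, 0.002], [-0.883, -0.469, -0.001], [0.002, -0.002, -1.0]]
ft_force: [-1.9, -3.7, 8.4]
grip_width: 0.0332
```

Call:
servo_tool(targets=[[0.9,[0,-3,0],[0,0,0]],[0.9,[0,-2,0],[0,0,0]],[0.9,[0,0,0],[0,0,0]],[0.9,[0,0,0],[0,0,0]]])

```text
time_s: 55.17
tool_pos: [0.4657, 0.2278, 0.0382]
tcp_rot: [[0.469, -0.883, -0.004], [-0.883, -0.469, -0.007], [0.004, 0.007, -1.0]]
ft_force: [-12.4, -9.0, 22.4]
grip_width: 0.0332
```

Stalled against the stop after 30 mm. Releasing and retreating.

Call:
servo_tool(targets=[[0,[0,0,0],[0,0,0]],[0,[0,0,0],[0,0,0]],[0,[0,0,0],[0,0,0]],[0,[0,0,0],[0,0,0]],[0,[0,0,0],[0,0,0]]])

```text
time_s: 55.58
tool_pos: [0.4692, 0.2314, 0.0377]
tcp_rot: [[0.469, -0.883, 0.001], [-0.883, -0.469, 0.002], [-0.001, -0.002, -1.0]]
ft_force: [0.1, 0.6, -0.2]
grip_width: 0.085
```

Call:
servo_tool(targets=[[0,[0,0,0],[0,0,0]],[0,[0,0,-15],[0,0,0]],[0,[0,0,-30],[0,0,0]],[0,[0,0,-35],[0,0,0]],[0,[0,0,-35],[0,0,0]]])

```text
time_s: 56.0
tool_pos: [0.468, 0.2311, 0.1534]
tcp_rot: [[0.47, -0.883, -0.001], [-0.883, -0.47, 0.001], [-0.001, 0.0, -1.0]]
ft_force: [0.5, 1.1, 0.7]
grip_width: 0.0854
```

Call:
servo_tool(targets=[[0,[0,10,-20],[0,0,0]],[0,[0,25,-10],[0,0,0]],[0,[0,20,0],[0,0,0]],[0,[0,5,0],[0,0,0]],[0,[0,0,0],[0,0,0]]])

```text
time_s: 56.42
tool_pos: [0.4151, 0.2019, 0.1826]
tcp_rot: [[0.469, -0.883, 0.002], [-0.883, -0.469, -0.001], [0.001, -0.001, -1.0]]
ft_force: [0.9, -0.6, -0.4]
grip_width: 0.0855
```

Call:
servo_tool(targets=[[0,[0,0,0],[0,0,0]],[0,[0,0,0],[0,0,0]],[0,[0,0,0],[0,0,0]]])

```text
time_s: 56.67
tool_pos: [0.4166, 0.2035, 0.1825]
tcp_rot: [[0.469, -0.883, 0.001], [-0.883, -0.469, 0.002], [-0.002, -0.002, -1.0]]
ft_force: [-0.1, 1.1, -0.2]
grip_width: 0.0854
```

```bash
python3 -c "
from h import *
from workcell import ctrl
st();trays(zd=.12)
c=ctrl.capture('wrist');np.savez('w6.npz',K=c['camera_matrix'],T=c['cam_to_world']);a=ctrl.capture('scene')['img'][100:260,130:540]
cv2.imwrite('pics/w6.png',np.vstack([c['img'][:260],cv2.resize(a,(640,250),interpolation=cv2.INTER_CUBIC)])[:,:,::-1])"
```

```text
t 56.67 p [0.4166 0.2035 0.1825] yaw 28.0 tilt [-0.0015 -0.0019] F [-0.1  1.1 -0.2] w 0.0854 q [ 0.29  0.34 -0.93  2.05  0.34  0.91 -1.91]
tray n 4 px [492. 166.] z 0.12 c [0.5394 0.3935] yaw -60.7 sd [0.0181 0.0208]
tray n 4 px [465. 184.] z 0.12 c [0.5946 0.2963] yaw -62.6 sd [0.0179 0.0207]
tray n 4 px [435. 202.] z 0.12 c [0.6457 0.1983] yaw -61.5 sd [0.018  0.0208]
```

View pics/w6.png

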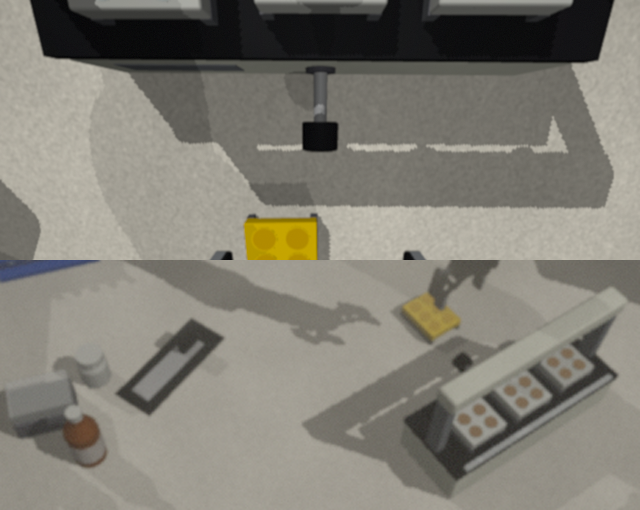

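Final view: three trays sit under the bar, the lifter is on its mat and the bystanders are standing. The knob is in at (320,136). One quick knob check, then hand in.

```bash
python3 -c "
from h import *
from workcell import ctrl
print(ray(0,[(320,136)],.05,np.load('w6.npz')).round(4));print(ctrl.hand_in())"
```

```text
[[0.4646 0.2271 0.05  ]]
the job is handed in; nothing more can be done
None
```

The job is done and handed in at about 57 s of the 210 s allowed. I pulled the knob out to its stop, carried all three white trays onto the deck with the lifter, returned the lifter to its mat, then pushed the knob back in.

What the last checks showed:
- **Trays:** all three sit flat and side by side under the lamp bar. Two are within about 2 mm of their places. The left one is about 4 mm off and turned roughly 2°; I left it that way.
- **Knob:** it moved 30 mm and stalled against the stop both ways. Its final measured position matches where it was fully in at the start, to within about 1 mm.
- **Lifter:** it lies flat inside the mat, within about 1–2 mm of where I found it.
- **Surroundings:** bottle, jar, tip box and look-alike trays still stand where they were, and I saw no contact with the lamp bar.
- **Knocked tray:** one tray was pushed about 3 cm aside partway through. I measured it again and loaded it normally.

No check failed or disagreed.

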